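# Set up a repaired operator panel for its soak test

## Robot

A 7-joint arm with a two-finger parallel gripper is mounted at the origin on the work surface. World frame = base frame: x ahead of the robot, y to its left, z up, the work surface at z = 0. Lengths are in m, angles in rad, forces in N, time in s.
With the tool pointing down it reaches from about 0.425 to 0.8 m from the base axis. Payload 8.3 kg.
Tool frame: the origin (TCP) lies on the front face of the gripper's body, between the roots of the fingers; the fingertips stand 73 mm ahead of it and the grasp point (between the pads) lies 54 mm ahead of it; z points along the fingers, y is the line along which they close (so a half turn about z gives the same grasp; the last joint's range is limited). The gripper opens to 85 mm and grips with 20 to 120 N. Pads are 22 mm wide; open, the fingers measure 114 mm over their backs; the gripper's body (76 mm by 85 mm) begins 54 mm behind the grasp point. The pads swing forward as they close: fully open they stand 13 mm farther back than shut.
Start: joints at [1.105, 0.383, 0.016, 1.37, -0.006, 1.388, -0.046], TCP at [0.245, -0.575, 0.304] pointing down, gripper open.
Joint ranges: [-2.95, 2.95], [-0.25, 2.06], [-1.52, 1.56], [0.18, 2.33], [-1.44, 4.58], [0.02, 2.06], [-3.01, 3.01]. Speed limits (rad/s): [2.39, 2.39, 3.01, 3.01, 3.14, 3.14, 3.14].

## Interface

Orientations are given as a rotation vector (axis times angle).
In Python, from bench import arm gives the robot as it stands.
- The arm moves only by the shell command python3 -m handwheel 'ROWS' [OPENING]. ROWS is JSON, a list of rows, each a list of 2 entries, a list of its own where there are three numbers: the shift along the tool's x, y, z in units of 0.1 m (1.0 is 0.1 m), then the turn about the tool's z in units of pi/2 rad (1.0 is pi/2 rad). In form: [[[x, y, z], spin], ...]. A call has exactly 5 rows; each row shifts and turns the commanded pose from where the row before left it, along the tool's axes as they then stand; what a row does not reach is not made up. A row lasts 1/10 s, in which the tool goes at most 50 mm and 8.59 degrees, less where a joint would pass 70% of its speed; a pose out of reach is approached as far as the arm can. A call with a number of a shift or a turn outside -1 to 1 is refused whole. A call with a gripper value outside its range is refused whole. OPENING is the gripper's target within -1 to 1 (fully open at 1, half-way at 0, shut at -1), set as the call begins (- or left out, the last holds). The fingers move at their own pace and stop on an object; the grip force is fixed at half the most. Time passes only in rows, so rows that do not move let the fingers close, or fill a call up. It gives the time, the measured TCP pose, the force, the opening and the grip force at its end, in the units of the state.
- arm.get_obs(): the state, without advancing time (a new reading comes with each control period).
- arm.grab_frame(name): name is "side" or "top"; returns a dict with "pixels" (400x640x3 uint8, red, green, blue), "camera_matrix" (3x3 intrinsics, pixels), "R" (3x3) and "t" (3): a world point X has camera coordinates R X + t. Camera axes: x right, y down, z forward; pixel columns grow to the right and rows downward; lengths in m; the calibration is good to about 2 mm. A picture is of the moment at which its call begins. There is no depth.
- arm.finish_job(): hands the job in; it is judged then, once.
The state is a dict: "time_s": time; "qpos": joint angles; "dq": joint speeds; "effort": joint torques, N m; "tcp_pos": TCP position; "eef_rot": TCP orientation; "force": force on the tool from outside, world axes, zero at the start; "torque": the same for the moment, N m; "opening": finger opening in m; "finger_force": force on a finger pad.
Only numpy, scipy, OpenCV 4.12 (cv2) and the standard library are available. Lean on these libraries where they do the work, as an engineer would, in place of code of your own. Each camera call takes 0.05 s, during which the arm holds its last target. There are 200 camera calls.

## Task

Set up this repaired operator panel for its soak test: put every plug-in module that lies on the bench fully home in the test socket of its own shape, and hang the panel by the hanger on its back on the tongue of the spring arm, screen facing away from the arm, staying with it as the arm sinks and letting go only once the arm carries it and has settled. Only when all of that is in place, throw the test supply's main switch to on. Keep the panel upright and leave the reel, multimeter, screwdriver and soldering iron where they are.

Things in the scene. Friction and masses are not known exactly. Their poses are not given: they have to be found in the camera images.
- psu_c (a point): Centre, half-way up (24 mm above its underside), of the power module: long aluminium block with fins on top, 100 (its x) x 44 (its y) x 48 mm tall, 0.3 kg. It stands loose on the bench in front of the sockets, or is absent in some starts. z up.
- comm_c (a point): Centre, half-way up (24 mm above its underside), of the interface module: grey plastic block with black vent slots on top, 84 (its x) x 56 (its y) x 48 mm tall, 0.18 kg. It stands loose on the bench in front of the sockets, or is absent in some starts. z up.
- relay_c (a point): Centre, half-way up (24 mm above its underside), of the relay module: square black plastic block with two rows of screws on top, 60 x 60 x 48 mm tall, 0.22 kg. It stands loose on the bench in front of the sockets, or is absent in some starts. z up.
- choke_c (a point): Centre, half-way up (24 mm above its underside), of the choke: round dark steel can with a copper disc on top, 66 mm diameter, 48 mm tall, 0.3 kg. It stands loose on the bench in front of the sockets, or is absent in some starts. z up.
- sock_psu_mouth (a point): Test socket for the power module (psu): white block 130 (x) x 84 (y) x 20 mm, fixed, green terminal strip (22 x 70 x 30 mm) at its +x end; 104 (x) x 48 (y) mm rectangular pocket, 12 mm deep. The point is the centre of the pocket's mouth, 20 mm above the bench, z up. A module fully home has its centre 12 mm above it; any half turn (quarter turn if square) will do.
- sock_comm_mouth (a point): Test socket for the interface module (comm): white block 130 (x) x 84 (y) x 20 mm, fixed, green terminal strip (22 x 70 x 30 mm) at its +x end; 88 (x) x 60 (y) mm rectangular pocket, 12 mm deep. The point is the centre of the pocket's mouth, 20 mm above the bench, z up. A module fully home has its centre 12 mm above it; any half turn (quarter turn if square) will do.
- sock_relay_mouth (a point): Test socket for the relay module (relay): white block 130 (x) x 84 (y) x 20 mm, fixed, green terminal strip (22 x 70 x 30 mm) at its +x end; 64 x 64 mm square pocket, 12 mm deep. The point is the centre of the pocket's mouth, 20 mm above the bench, z up. A module fully home has its centre 12 mm above it; any half turn (quarter turn if square) will do.
- sock_choke_mouth (a point): Test socket for the choke (choke): white block 130 (x) x 84 (y) x 20 mm, fixed, green terminal strip (22 x 70 x 30 mm) at its +x end; 70 mm round pocket, 12 mm deep. The point is the centre of the pocket's mouth, 20 mm above the bench, z up. A module fully home has its centre 12 mm above it; any half turn (quarter turn if square) will do.
- panel_c (a point): Centre of the black operator panel, a box 34 (x) x 170 (y) x 130 (z) mm, about 0.75 kg, its screen on the -x side, z up. It stands upright in its cradle, to be gripped by its free top edge across the 34 mm. On the middle of its back (+x) is a steel hanger; the upper 54 mm of the back are bare.
- panel: The same panel; origin at its underside, 65 mm below panel_c. Its hanger is a pocket open below, 56 mm wide inside, 44 mm high, its mouth 26 mm above the underside. Measured from the middle of the panel the pocket runs from x = 17 (the back face) to 35 mm at the mouth, tapering to 17 to 25 mm at its inner top; its outside reaches x = 40 mm.
- panel_slot (a point): Centre of the inner top of the panel's hanger, where the tongue's top comes to bear: 21 mm behind (+x of) panel_c and 5 mm above it.
- cradle: Fixed aluminium cradle with 16 mm rubber lips that the panel stands in; base 90 x 200 x 12 mm, origin at its underside.
- hook (a point): Top of the upright steel tongue on the spring arm's head: 40 mm wide (y), 5 mm thick (x), 10 at its foot, standing free for 57 mm; its front face is upright and looks to -x, away from the arm. The head stays level as the arm sinks. The panel hangs with its x along this x (screen facing away from the arm), the hanger's inner top resting on this point.
- boom_head: Level head at the end of the spring arm; origin on its pivot, 52.5 mm behind (+x) and 52 mm below the tongue's top. The arm runs on from it along its +x to its pivot, 105 mm up on a fixed pole 270 mm tall.
- spring_arm (a joint): Spring arm, 260 mm between pivots: 0 = empty, raised to its stop 0.2 rad above level; grows as it sinks, at most 0.5. Spring-held and damped: about 3 N on the tongue starts it and some 21 N per rad sinks it, so the hung panel (mass varies a little) balances at about 0.13 to 0.27 rad, 35 to 70 mm lower, settling within a second.
- switch (a joint): Main switch of the test supply, a steel toggle lever: 0 = off (leaning 0.5 rad towards the robot, the supply's -x), 1.0 = on (leaning 0.5 rad to the supply's +x); stays where it is left.
- switch_tip (a point): Tip of that lever, the centre of its 26 mm ball, 60 mm from the pivot, which is 77 mm above the bench; the lever stands on the grey supply box (120 x 100 x 55 mm).
- supply: Grey test supply box, fixed; origin at its underside centre, its front (-x) towards the robot; the lever pushes along its +x.
- reel: Bystander: grey reel, 56 mm diameter, 40 mm tall, loose.
- meter: Bystander: yellow multimeter lying flat, 160 x 80 x 36 mm, loose.
- driver: Bystander: screwdriver lying on the bench, 160 mm long, loose; origin at the middle of its underside.
- iron_stand: Bystander: soldering iron in its stand, base 110 x 90 mm, about 170 mm tall, loose.
Not all that is in view belongs to the job. What is shaped like the part that bears psu_c but red is not meant.

How it is judged:
On the way, in this order (a step that is already met when the one before it is completed fails the run):
1. with the switch still off, every module present is fully home in its socket and the panel hangs on the spring arm, released and at rest (horizontal distance between psu_c and sock_psu_mouth below 0.006 m and z of psu_c in the frame of sock_psu_mouth below 0.0155 m and angle between each of psu_c, comm_c, relay_c, choke_c's own z axis and vertical below 0.08 rad and horizontal distance between comm_c and sock_comm_mouth below 0.006 m and z of comm_c in the frame of sock_comm_mouth below 0.0155 m and horizontal distance between relay_c and sock_relay_mouth below 0.006 m and z of relay_c in the frame of sock_relay_mouth below 0.0155 m and horizontal distance between choke_c and sock_choke_mouth below 0.006 m and z of choke_c in the frame of sock_choke_mouth below 0.0155 m and distance between panel_slot and hook below 0.014 m and angle between panel_c's own z axis and vertical below 0.15 rad and value of joint spring_arm above 0.09 rad and velocity of joint spring_arm between -0.05 and 0.05 rad/s and contact force between panel and the fingers below 0.1 N and linear speed of panel below 0.03 m/s and value of joint switch below 0.3 rad), for 0.3 s.
2. the supply's main switch is on (value of joint switch above 0.8 rad), for 0.2 s.
At the end, for the whole second after the job is handed in: Each module present is home in its own socket (6 mm of centre, at most 3.5 mm proud, tilt under 0.08 rad); the panel hangs on the tongue (hanger top within 14 mm, tilt under 0.15 rad), let go and still, arm sunk over 0.09 rad; switch above 0.8 rad (horizontal distance between psu_c and sock_psu_mouth below 0.006 m and z of psu_c in the frame of sock_psu_mouth below 0.0155 m and angle between each of psu_c, comm_c, relay_c, choke_c's own z axis and vertical below 0.08 rad and horizontal distance between comm_c and sock_comm_mouth below 0.006 m and z of comm_c in the frame of sock_comm_mouth below 0.0155 m and horizontal distance between relay_c and sock_relay_mouth below 0.006 m and z of relay_c in the frame of sock_relay_mouth below 0.0155 m and horizontal distance between choke_c and sock_choke_mouth below 0.006 m and z of choke_c in the frame of sock_choke_mouth below 0.0155 m and distance between panel_slot and hook below 0.014 m and angle between panel_c's own z axis and vertical below 0.15 rad and value of joint spring_arm above 0.09 rad and velocity of joint spring_arm between -0.05 and 0.05 rad/s and contact force between panel and the fingers below 0.1 N and linear speed of panel below 0.03 m/s and value of joint switch above 0.8 rad); the robot touches nothing.
It fails at once if the panel is let go on the spring arm while the arm is still sinking or rising (faster than 0.4 rad/s with the panel bearing on it and out of the fingers) (contact force between panel and the fingers below 0.05 N and contact force between panel and boom_head above 1 N and (velocity of joint spring_arm above 0.4 rad/s or velocity of joint spring_arm below -0.4 rad/s)).
It fails at once if a bystander (reel, multimeter, screwdriver, iron stand) is pushed more than 30 mm (distance of any of reel, meter, driver, iron_stand from where it was at the start of the episode above 0.03 m).
It fails at once if the panel is laid or knocked over (angle between panel_c's own z axis and vertical above 0.5 rad).
Of psu, comm, relay, choke only 3 to 4 are there at a start; the rules pass over those that are not, and their reading is None.
At some moment in a run one of psu, comm, relay, choke may be knocked a few centimetres aside while the robot is not near it.
It also fails if it takes over 208 s, if anything falls off the work surface, if the arm or the gripper's body presses on something with over 40 N, if the wrist force passes 120 N, or if a joint passes its speed limit or range.

## Working session

There is one attempt and no reset: what is moved stays moved. The work goes in short steps, Python scripts to look and compute and a shell command to move; the robot and the scene stay as the last step left them, time stands still between calls to the robot, and variables do not carry over. Pictures are saved under pics/ and viewed, at most 14 in all, crops included, and the job is handed in when it is done.

```bash
ls; mkdir -p pics
cat > h.py <<'E'
import numpy as np,cv2
from bench import arm
from scipy.spatial.transform import Rotation as Ro
def shot(n,fn=None):
    f=arm.grab_frame(n)
    if fn: cv2.imwrite('pics/'+fn,f['pixels'][:,:,::-1])
    return f
def ray(f,u,v,z):
    K=np.array(f['camera_matrix']);R=np.array(f['R']);t=np.array(f['t'])
    d=R.T@np.linalg.inv(K)@[u,v,1];c=-R.T@t
    return c+d*(z-c[2])/d[2]
def proj(f,X):
    p=np.array(f['camera_matrix'])@(np.array(f['R'])@np.array(X)+np.array(f['t']));return p[:2]/p[2]
E
python3 - <<'E'
from h import *
for n in('side','top'):
    f=shot(n,n+'0.png');R=np.array(f['R']);print(n,-R.T@f['t'],R.round(2).tolist(),np.array(f['camera_matrix'])[0])
o=arm.get_obs();print(o);print(Ro.from_rotvec(o['eef_rot']).as_matrix().round(3))
E
```

```text
pics
side [0.33955287 0.98325639 1.16531719] [[-1.0, -0.1, 0.02], [-0.08, 0.71, -0.7], [0.06, -0.7, -0.71]] [423.13460224   0.         324.7792989 ]
top [0.24548888 0.01674885 1.43838501] [[0.02, -1.0, 0.0], [-0.99, -0.02, -0.12], [0.12, 0.0, -0.99]] [368.33872839   0.         319.37092883]
{'time_s': 0.1, 'qpos': array([ 1.1050787 ,  0.38419635,  0.0163733 ,  1.37105301, -0.00627991,
        1.3881986 , -0.04649089]), 'dq': array([ 1.33550888e-03, -2.85227715e-03,  4.12663737e-04, -1.48919589e-03,
       -3.48561189e-04, -2.72932841e-04,  8.66346764e-05]), 'effort': array([ 3.27315392e-03, -6.29129863e+01,  8.47816542e-01, -3.72759068e+01,
        1.68868736e-02,  1.04638588e-02, -4.49152139e-05]), 'tcp_pos': array([ 0.2449123 , -0.57466235,  0.3029506 ]), 'eef_rot': array([-3.07633965e+00, -6.28242903e-01,  6.39588708e-04]), 'force': array([-0.70330589, -0.52872891,  0.20390168]), 'torque': array([ 0.01282759, -0.00656614, -0.04047457]), 'finger_force': 0.0, 'opening': 0.08560265470309593}
[[ 0.92   0.392 -0.001]
 [ 0.392 -0.92   0.002]
 [-0.    -0.002 -1.   ]]
```

View pics/top0.png

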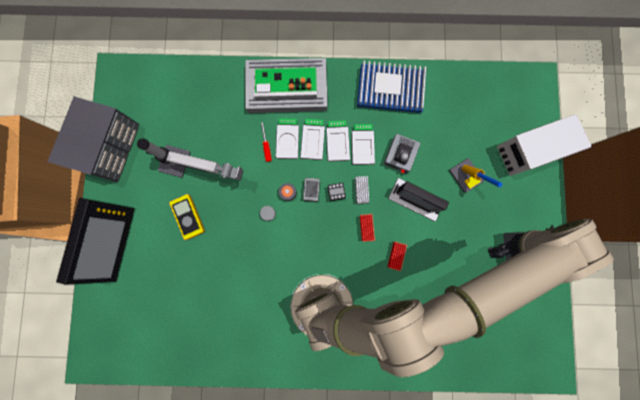

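View pics/side0.png

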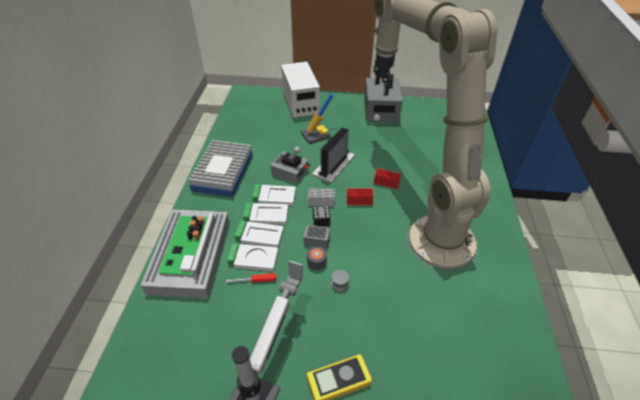

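The top view shows four modules: choke (287,192), comm (312,190), relay (336,191) and psu (362,190). Above them are the sockets: choke (288,142), comm (313,142), relay (337,144) and psu (363,146). The panel is at (420,198), the supply lever at (403,152) and the tongue at about (237,172).

These could be mistaken for what I want: red blocks at (367,228) and (397,256) for the psu at (362,190), and the reel at (267,213) for the choke at (287,192). By colour and description I choose (362,190) and (287,192). I'll check that in a close crop.

Run:
```python
import cv2
t=cv2.imread('pics/top0.png');s=cv2.imread('pics/side0.png')
cv2.imwrite('pics/tc.png',cv2.resize(t[115:230,250:410],None,fx=5,fy=5,interpolation=cv2.INTER_CUBIC))
cv2.imwrite('pics/sc.png',cv2.resize(s[120:300,225:385],None,fx=3.3,fy=3.3,interpolation=cv2.INTER_CUBIC))
```

```text
(no output)
```

View pics/tc.png

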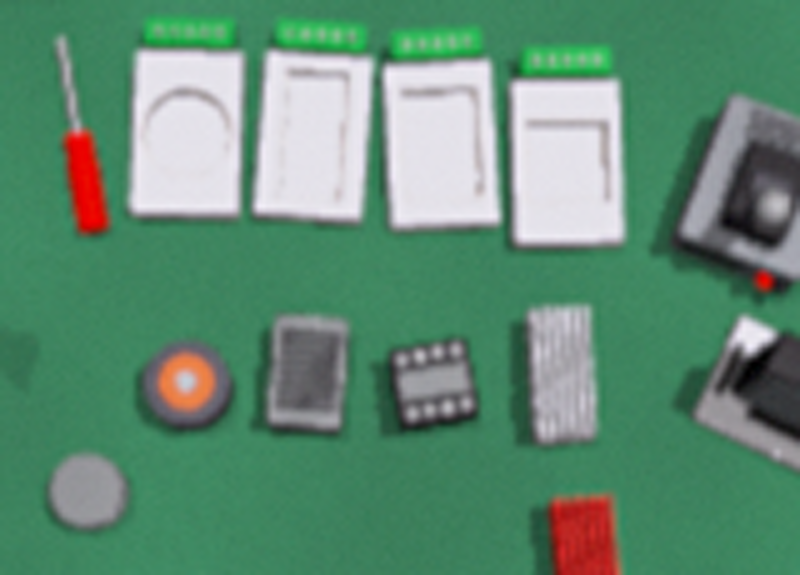

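View pics/sc.png

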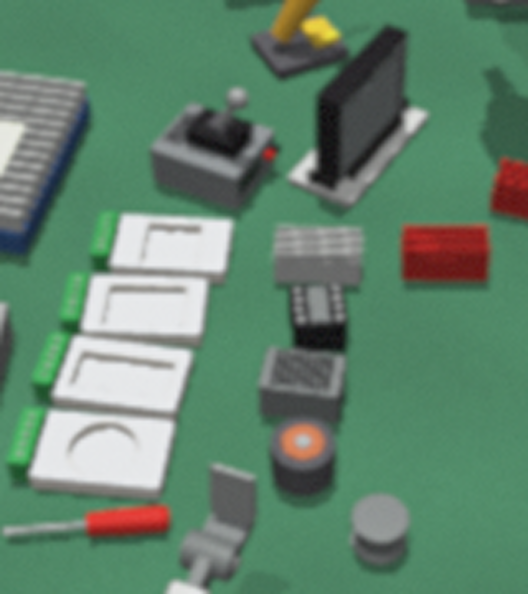

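The crop confirms the choice: the grey finned psu is at top (362,190), and the red blocks are decoys. By pocket shape, the sockets run left to right as choke, psu (long pocket, 313), comm (337) and relay (square, 363). Next I'll fit the poses.

```bash
cat > fit.py <<'E'
from h import *
from scipy.optimize import minimize
def soft(im,kind):
    a=im.astype(float)
    g=(2*a[...,1]-a[...,0]-a[...,2])/(a.sum(2)+1)
    s=np.clip(1-g/0.30,0,1)
    if kind=='dark': s=s*np.clip((110-a.max(2))/40,0,1)
    if kind=='white': s=s*np.clip((a.min(2)-90)/60,0,1)
    return s
def pts(p,dims,z0,z1,rnd=False):
    if rnd: th=np.linspace(0,2*np.pi,40);c=np.c_[np.cos(th),np.sin(th)]*dims[0]/2
    else: c=np.array([[1,1],[1,-1],[-1,-1],[-1,1]])*np.array(dims)/2
    y=p[2];c=c@np.array([[np.cos(y),np.sin(y)],[-np.sin(y),np.cos(y)]])+p[:2]
    return np.vstack([np.c_[c,np.full(len(c),z)] for z in (z0,z1)])
def fit(f,p0,dims,z0,z1,rnd=False,kind='any',pad=8):
    s=soft(f['pixels'],kind)
    q=np.array([proj(f,x) for x in pts(p0,dims,z0,z1,rnd)])
    a=np.floor(q.min(0)-pad).astype(int);b=np.ceil(q.max(0)+pad).astype(int)
    roi=s[a[1]:b[1],a[0]:b[0]];S=8
    def cost(p):
        q=np.array([proj(f,x) for x in pts(p,dims,z0,z1,rnd)])-a+0.5
        m=np.zeros((roi.shape[0]*S,roi.shape[1]*S),np.float32)
        h=cv2.convexHull((q*S*16-8).astype(np.int32).reshape(-1,1,2))
        cv2.fillConvexPoly(m,h,1,shift=4)
        m=cv2.GaussianBlur(cv2.resize(m,roi.shape[::-1],interpolation=cv2.INTER_AREA),(0,0),0.6)
        return ((m-roi)**2).mean()
    best=None
    for dy in ([0] if rnd else [-.15,0,.15]):
        x0=np.array([*p0[:2],p0[2]+dy])
        r=minimize(cost,x0,method='Nelder-Mead',options=dict(initial_simplex=x0+np.array([[0,0,0],[.008,0,0],[0,.008,0],[0,0,.1]]),xatol=1e-4,fatol=1e-7))
        if best is None or r.fun<best.fun: best=r
    return best.x,best.fun
MOD=dict(psu=((.1,.044),0),comm=((.084,.056),0),relay=((.06,.06),0),choke=((.066,.066),1))
E
python3 - <<'E'
from fit import *
ft=shot('top');fs=shot('side')
mp=dict(psu=(362,190),comm=(312,190),relay=(336,191),choke=(287,192))
sp=dict(choke=(288,142),psu=(313,142),comm=(338,144),relay=(363.5,147))
for n,(d,r) in MOD.items():
    p0=np.r_[ray(ft,*mp[n],.048)[:2],0]
    a,c=fit(ft,p0,d,0,.048,r);b,c2=fit(fs,a,d,0,.048,r,pad=3)
    print(n,a.round(4),round(c,4),b.round(4),round(c2,4))
for n,(u,v) in sp.items():
    p0=np.r_[ray(ft,u,v,.02)[:2],0]
    a,c=fit(ft,p0,(.13,.084),0,.02,0,'white',5);b,c2=fit(fs,a,(.13,.084),0,.02,0,'white',3)
    print('sock',n,a.round(4),round(c,4),b.round(4),round(c2,4))
p0=np.r_[ray(ft,403,153,.055)[:2],-.4]
print('supply',fit(ft,p0,(.12,.1),0,.055),fit(fs,p0,(.12,.1),0,.055))
p0=np.r_[ray(ft,422,196,.145)[:2],-.5]
for z in (.012,.016): print('panel',fit(ft,p0,(.034,.17),z,z+.13,0,'dark'),fit(fs,p0,(.034,.17),z,z+.13,0,'dark'))
t=ft['pixels'];s=fs['pixels'];rs=lambda c:cv2.resize(c,(400,300),interpolation=cv2.INTER_CUBIC)
m=np.vstack([np.hstack([rs(t[145:199,183:255]),rs(s[240:312,245:341])]),np.hstack([rs(t[130:226,380:508][:, :]),rs(s[110:194,262:374])])])
cv2.imwrite('pics/mos.png',m[:,:,::-1])
E
```

```text
psu [ 0.4459 -0.1436  0.0706] 0.002 [ 0.4456 -0.1468  0.0974] 0.0635
comm [ 0.4427  0.052  -0.0595] 0.0029 [ 0.4421  0.0452 -0.0335] 0.1403
relay [ 0.437  -0.0447  0.183 ] 0.0149 [ 0.4346 -0.034   0.0768] 0.2177
choke [ 0.4319  0.1449 -0.0234] 0.0288 [0.4318 0.1312 0.222 ] 0.0479
sock choke [ 0.6365  0.153  -0.0047] 0.0723 [0.6359 0.1395 0.0109] 0.0372
sock psu [ 0.6359  0.0523 -0.0543] 0.0956 [0.6361 0.0726 0.0578] 0.2279
sock comm [ 0.6314 -0.0487  0.0742] 0.0983 [ 0.6308 -0.0629  0.1621] 0.1801
sock relay [ 0.619  -0.1486  0.0402] 0.0517 [ 0.6186 -0.1509  0.0699] 0.1395
supply (array([ 0.5930506 , -0.29818789, -0.36820562]), np.float64(0.019985885366040373)) (array([ 0.59189248, -0.30500619, -0.35179989]), np.float64(0.14254646419734865))
panel (array([ 0.41313706, -0.35145694, -0.43757111]), np.float64(0.020020014675278863)) (array([ 0.41283005, -0.35427583, -0.39172952]), np.float64(0.0470087461760392))
panel (array([ 0.4124843 , -0.35017294, -0.43589579]), np.float64(0.01982502401038532)) (array([ 0.41258211, -0.34975066, -0.38741895]), np.float64(0.04734634974356659))
```

View pics/mos.png

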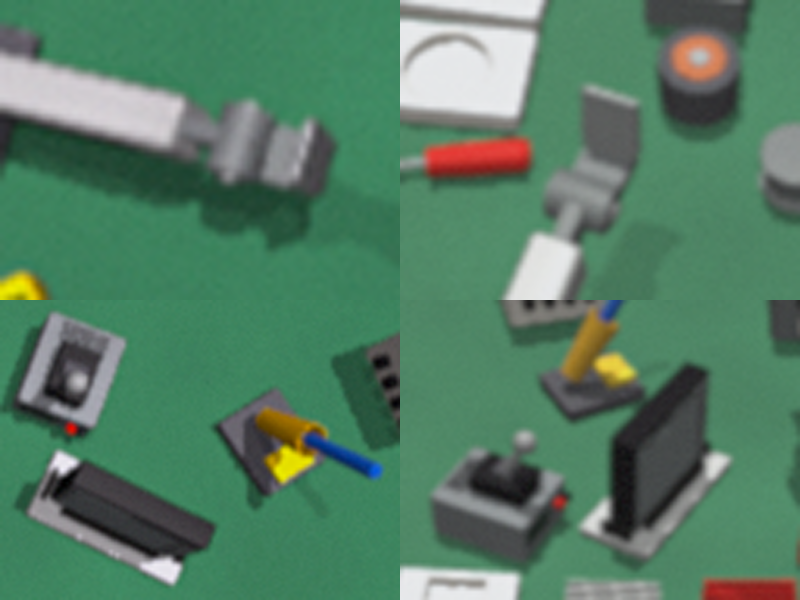

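The mosaic shows the tongue at about side (289–303, 261–265) and top (236–239, 167–179). The supply lever ball leans towards the robot. The panel stands in its cradle with its screen towards the robot. I'll start by moving above the psu, and refit the sockets in the same turn.

```bash
python3 -m handwheel '[[[0.2,-0.18,0],0],[[0.3,-0.27,0],0],[[0.3,-0.27,0],0],[[0.3,-0.27,0],0],[[0.3,-0.27,0],0]]' 1
python3 -m handwheel '[[[0.3,-0.27,0],0],[[0.3,-0.27,0],0],[[0.3,-0.27,0],0],[[0.3,-0.27,0],0],[[0.3,-0.27,0],0]]'
python3 -m handwheel '[[[0.3,-0.27,0],0],[[0.3,-0.27,0],0],[[0,0,0],0.07],[[0,0,0],0.07],[[0,0,0],0.07]]'
cat >> h.py <<'E'
def go(x,y,z,yaw):
    o=arm.get_obs();M=Ro.from_rotvec(o['eef_rot']).as_matrix();p=o['tcp_pos']
    cy=np.arctan2(M[1,0],M[0,0]);dy=(yaw-cy+np.pi)%(2*np.pi)-np.pi
    print('t',round(o['time_s'],2),'tcp',p.round(4),'yaw',round(cy,4),'F',o['force'].round(1),'open',round(o['opening'],4),'| SHIFT units',(M.T@(np.array([x,y,z])-p)*10).round(3),'SPIN',round(-dy/(np.pi/2),4))
E
python3 - <<'E'
from fit import *
ft={'pixels':cv2.imread('pics/top0.png')[:,:,::-1]};fs={'pixels':cv2.imread('pics/side0.png')[:,:,::-1]}
for n,f in(('top',ft),('side',fs)):
    g=arm.grab_frame(n);[f.__setitem__(k,g[k]) for k in('camera_matrix','R','t')]
mp=dict(relay=(.437,-.0447,.18),choke=(.4319,.1449,0))
for n,p0 in mp.items():
    d,r=MOD[n]
    a,c=fit(ft,p0,d,0,.048,r,pad=3);b,c2=fit(fs,a,d,0,.048,r,pad=2)
    print(n,a.round(4),round(c,4),b.round(4),round(c2,4))
sp=dict(choke=(.6365,.153,0),psu=(.6359,.0523,-.054),comm=(.6314,-.0487,.074),relay=(.619,-.1486,.04))
for n,p0 in sp.items():
  for k in('any','white'):
    a,c=fit(ft,p0,(.13,.084),0,.02,0,k,2);b,c2=fit(fs,a,(.13,.084),0,.02,0,k,2)
    print('sock',n,k,a.round(4),round(c,4),b.round(4),round(c2,4))
for z in(.205,.209,.213):
    print(z,[ray(fs,*q,z)[:2].round(4) for q in((289.4,261.1),(302.6,265.2))],[ray(ft,*q,z)[:2].round(4) for q in((239.1,166.9),(236.4,179.2))])
print('pole',ray(ft,143,143,.27),ray(fs,240,353,.27))
go(.446,-.1436,.2,.0706);print(arm.get_obs()['qpos'])
E
```

```text
time_s: 0.7
tcp_pos: [0.3248, -0.4026, 0.3038]
eef_rot: [-3.078, -0.628, 0.0]
force: [1.2, 0.3, 0.7]
opening: 0.0855
finger_force: 0.0
time_s: 1.2
tcp_pos: [0.4098, -0.2195, 0.304]
eef_rot: [3.078, 0.628, 0.0]
force: [1.3, -0.4, -0.7]
opening: 0.0853
finger_force: 0.0
time_s: 1.7
tcp_pos: [0.4435, -0.1475, 0.3038]
eef_rot: [-3.14, -0.109, 0.0]
force: [0.2, 0.8, 0.7]
opening: 0.0854
finger_force: 0.0
relay [ 0.4367 -0.0445  0.1889] 0.0193 [ 0.4352 -0.0385  0.0964] 0.1736
choke [0.4318 0.1448 0.1156] 0.0079 [0.4318 0.1331 0.1005] 0.0295
sock choke any [ 0.6354  0.153  -0.0023] 0.0215 [0.6354 0.1431 0.0088] 0.0886
sock choke white [ 0.6365  0.1531 -0.0047] 0.0082 [0.6359 0.1401 0.0257] 0.0235
sock psu any [ 0.635   0.0528 -0.0626] 0.0416 [0.6356 0.0683 0.0674] 0.226
sock psu white [ 0.636   0.0523 -0.0533] 0.0196 [ 0.6353  0.0405 -0.1363] 0.2053
sock comm any [ 0.6309 -0.0481  0.073 ] 0.0258 [ 0.6301 -0.0434  0.0631] 0.1613
sock comm white [ 0.6315 -0.0486  0.0744] 0.0102 [ 0.6308 -0.0598  0.1258] 0.1442
sock relay any [ 0.6181 -0.1482  0.0355] 0.0276 [ 0.6179 -0.1417  0.1127] 0.1236
sock relay white [ 0.619  -0.1487  0.0413] 0.0162 [ 0.6186 -0.1504  0.0654] 0.1205
0.205 [array([0.49  , 0.2908]), array([0.4517, 0.3006])] [array([0.4895, 0.2945]), array([0.4469, 0.3017])]
0.209 [array([0.4894, 0.2937]), array([0.4512, 0.3034])] [array([0.4887, 0.2936]), array([0.4463, 0.3007])]
0.213 [array([0.4887, 0.2966]), array([0.4507, 0.3062])] [array([0.4879, 0.2927]), array([0.4456, 0.2998])]
pole [0.54881343 0.59603894 0.27      ] [0.54839005 0.59278431 0.27      ]
t 1.8 tcp [ 0.4435 -0.1478  0.3038] yaw 0.0714 F [-0.7  0.1 -1. ] open 0.0858 | SHIFT units [ 0.029 -0.04   1.038] SPIN 0.0005
[ 0.57839475  0.05919695 -0.33738838  1.76866382  0.02019364  1.31728929
 -1.2628683 ]
```

```bash
python3 -m handwheel '[[[0.03,-0.04,0.3],0],[[0,0,0.4],0],[[0,0,0.4],0],[[0,0,0.4],0],[[0,0,0.3],0]]' 1
python3 -m handwheel '[[[0,0,0.15],0],[[0,0,0.1],0],[[0,0,0.05],0],[[0,0,0],0],[[0,0,0],0]]'
python3 -c "
from h import *
go(.4459,-.1436,.092,.0706)"
python3 -m handwheel '[[[0,0,0],0],[[0,0,0],0],[[0,0,0],0],[[0,0,0],0],[[0,0,0],0]]' -1
python3 -m handwheel '[[[0,0,0],0],[[0,0,0],0],[[0,0,0],0],[[0,0,0],0],[[0,0,0],0]]' -1
```

```text
time_s: 2.3
tcp_pos: [0.4452, -0.1436, 0.1216]
eef_rot: [-3.139, -0.12, 0.003]
force: [-0.4, -1.0, -0.2]
opening: 0.0858
finger_force: 0.0
time_s: 2.8
tcp_pos: [0.4469, -0.1439, 0.0948]
eef_rot: [3.139, 0.115, 0.002]
force: [0.4, -0.6, 0.2]
opening: 0.0854
finger_force: 0.0
t 2.8 tcp [ 0.4469 -0.1439  0.0948] yaw 0.0735 F [ 0.4 -0.6  0.2] open 0.0854 | SHIFT units [-0.009 -0.004  0.028] SPIN 0.0019
time_s: 3.3
tcp_pos: [0.4467, -0.1441, 0.0947]
eef_rot: [3.139, 0.114, 0.002]
force: [-1.5, 0.5, 5.6]
opening: 0.0433
finger_force: 62.2
time_s: 3.8
tcp_pos: [0.4467, -0.1441, 0.0947]
eef_rot: [3.139, 0.114, 0.002]
force: [-1.1, -1.6, 6.5]
opening: 0.043
finger_force: 62.2
```

```bash
python3 -m handwheel '[[[0,0,-0.1],0],[[0,0,-0.25],0],[[0,0,-0.25],0],[[0,0,-0.25],0],[[0,0,-0.15],0]]'
python3 -c "
from h import *
go(.6368,.0523,.16,-.054)"
```

```text
time_s: 4.3
tcp_pos: [0.4465, -0.1436, 0.1962]
eef_rot: [3.139, 0.115, 0.003]
force: [0.9, -1.0, -3.5]
opening: 0.0431
finger_force: 61.6
t 4.3 tcp [ 0.4465 -0.1436  0.1962] yaw 0.0732 F [ 0.9 -1.  -3.5] open 0.0431 | SHIFT units [ 2.04  -1.815  0.364] SPIN 0.081
```

```bash
python3 -m handwheel '[[[0,0,0],0.081],[[0.2,-0.23,0],0],[[0.25,-0.29,0],0],[[0.25,-0.29,0],0],[[0.25,-0.29,0],0]]'
python3 -m handwheel '[[[0.25,-0.29,0],0],[[0.25,-0.29,0],0],[[0.2,-0.22,0],0],[[0.144,-0.159,0],0],[[0,0,0],0]]'
python3 -m handwheel '[[[0,0,0.2],0],[[0,0,0.2],0],[[0,0,0.1],0],[[0,0,0],0],[[0,0,0],0]]'
python3 -c "
from h import *
go(.6368,.0523,.12,-.054)"
```

```text
time_s: 4.8
tcp_pos: [0.5476, -0.038, 0.1943]
eef_rot: [-3.14, 0.086, 0.001]
force: [0.8, -0.3, -2.2]
opening: 0.0431
finger_force: 61.7
time_s: 5.3
tcp_pos: [0.6372, 0.0559, 0.1936]
eef_rot: [-3.138, 0.078, 0.001]
force: [-1.4, 0.1, -3.8]
opening: 0.0429
finger_force: 61.7
time_s: 5.8
tcp_pos: [0.6366, 0.0518, 0.1446]
eef_rot: [-3.14, 0.086, -0.0]
force: [0.6, 0.0, -1.9]
opening: 0.0429
finger_force: 61.7
t 5.8 tcp [0.6366 0.0518 0.1446] yaw -0.0547 F [ 0.6  0.  -1.9] open 0.0429 | SHIFT units [ 0.002 -0.005  0.246] SPIN -0.0004
```

```bash
python3 -m handwheel '[[[0,-0.003,0.1],0],[[0,0,0.1],0],[[0,0,0.06],0],[[0,0,0],0],[[0,0,0],0]]'
python3 -m handwheel '[[[0,0,0.03],0],[[0,0,0.03],0],[[0,0,0.03],0],[[0,0,0],0],[[0,0,0],0]]'
python3 -c "
from h import *
go(.6368,.0523,.1027,-.054)"
```

```text
time_s: 6.3
tcp_pos: [0.6365, 0.0525, 0.1177]
eef_rot: [-3.14, 0.085, 0.001]
force: [-0.5, -0.3, -2.2]
opening: 0.0429
finger_force: 61.7
time_s: 6.8
tcp_pos: [0.6372, 0.0526, 0.1144]
eef_rot: [3.14, -0.085, 0.005]
force: [-17.7, -4.3, 35.9]
opening: 0.0431
finger_force: 66.3
t 6.8 tcp [0.6372 0.0526 0.1144] yaw -0.0544 F [-17.7  -4.3  35.9] open 0.0431 | SHIFT units [-0.005  0.004  0.117] SPIN -0.0003
```

```bash
python3 -m handwheel '[[[0,0,-0.05],0],[[0,0,0],0],[[0,0,0],0],[[0,0,0],0],[[0,0,0],0]]'
python3 -c "
from h import *
print(arm.get_obs()['force'],arm.get_obs()['torque'])
a=shot('top');b=shot('side')
q=proj(b,[.636,.052,.04]).astype(int);p=proj(a,[.636,.052,.04]).astype(int);print(p,q)
r=lambda f,p,w,h:cv2.resize(f['pixels'][p[1]-h:p[1]+h,p[0]-w:p[0]+w],(400,400),interpolation=cv2.INTER_CUBIC)
cv2.imwrite('pics/p1.png',np.hstack([r(a,p,32,32),r(b,q,32,32)])[:,:,::-1])"
```

```text
time_s: 7.3
tcp_pos: [0.6372, 0.0525, 0.1147]
eef_rot: [-3.14, 0.085, -0.002]
force: [-1.8, -1.1, 6.7]
opening: 0.0428
finger_force: 62.9
[-1.79750365 -1.08051387  6.73676948] [-0.03277849  0.43666523  0.04717529]
[312 139] [260 230]
```

View pics/p1.png

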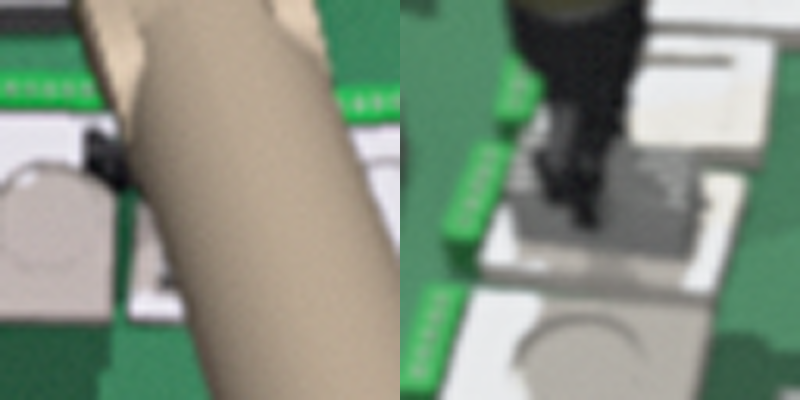

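The side view shows the psu on the rim of its socket, with its -x end at (695,255) overlapping the rim. The torque agrees: the contact is about 40 mm to -x of the tool. I'll slide +x under light pressure.

```bash
python3 -m handwheel '[[[0.01,0,0],0],[[0.01,0,0.0],0],[[0,0,0],0],[[0,0,0.02],0],[[0,0,0],0]]'
python3 -c "
from h import *
go(.6368,.0523,.1027,-.054);print(arm.get_obs()['torque'])"
python3 -m handwheel '[[[0.01,0,0.0],0],[[0.01,0,0],0],[[0,0,0],0],[[0,0,0],0],[[0,0,0],0]]'
python3 -c "
from h import *
go(.6368,.0523,.1027,-.054);print(arm.get_obs()['torque'])"
```

```text
time_s: 7.9
tcp_pos: [0.6377, 0.0526, 0.1145]
eef_rot: [3.14, -0.085, -0.002]
force: [-17.4, -2.3, 27.5]
opening: 0.0429
finger_force: 65.4
t 7.9 tcp [0.6377 0.0526 0.1145] yaw -0.0539 F [-17.4  -2.3  27.5] open 0.0429 | SHIFT units [-0.009  0.003  0.118] SPIN 0.0
[-0.26058815  3.58962615  0.09573266]
time_s: 8.4
tcp_pos: [0.6385, 0.0527, 0.1146]
eef_rot: [3.139, -0.084, -0.006]
force: [-23.7, -2.1, 32.5]
opening: 0.0432
finger_force: 66.2
t 8.4 tcp [0.6385 0.0527 0.1146] yaw -0.0536 F [-23.7  -2.1  32.5] open 0.0432 | SHIFT units [-0.016  0.005  0.119] SPIN 0.0002
[-0.40504715  5.03141385  0.08375821]
```

```bash
python3 -m handwheel '[[[-0.02,0,-0.08],0],[[0,0,0],0],[[0,0,0],0],[[0,0,0],0],[[0,0,0],0]]'
cat > ov.py <<'E'
from fit import *
def overlay(cam,items,c,w,fn,S=12):
    f=shot(cam);p=proj(f,c).astype(int)
    im=cv2.resize(f['pixels'][p[1]-w:p[1]+w,p[0]-w:p[0]+w],None,fx=S,fy=S,interpolation=cv2.INTER_CUBIC)[:,:,::-1].copy()
    for X,col in items:
        q=np.array([proj(f,x) for x in X]);q=((q-p+w+.5)*S).astype(np.int32)
        cv2.polylines(im,[q.reshape(-1,1,2)],True,col,1)
    cv2.imwrite('pics/'+fn,im)
E
python3 - <<'E'
from ov import *
o=arm.get_obs();go(.6368,.0523,.1027,-.054);print(o['torque'])
p=o['tcp_pos'];z=p[2]-.0947
m=(p[0]-.0008,p[1],-.054)
B=pts(m,(.1,.044),z,z+.048);s=pts((.636,.0523,-.054),(.13,.084),0,.02);k=pts((.636,.0523,-.054),(.104,.048),.008,.02)
overlay('side',[(B[:4],(0,0,255)),(B[4:],(0,0,255)),(s[4:],(255,0,0)),(k[4:],(255,0,255))],[.636,.052,.03],24,'p2.png')
E
```

```text
time_s: 8.9
tcp_pos: [0.6384, 0.0522, 0.1191]
eef_rot: [-3.14, 0.085, 0.002]
force: [-0.2, 0.0, -2.8]
opening: 0.0435
finger_force: 61.7
t 8.9 tcp [0.6384 0.0522 0.1191] yaw -0.0544 F [-0.2  0.  -2.8] open 0.0435 | SHIFT units [-0.016  0.     0.164] SPIN -0.0002
[ 3.51925966e-02 -3.68045424e-02 -6.19134664e-05]
```

View pics/p2.png

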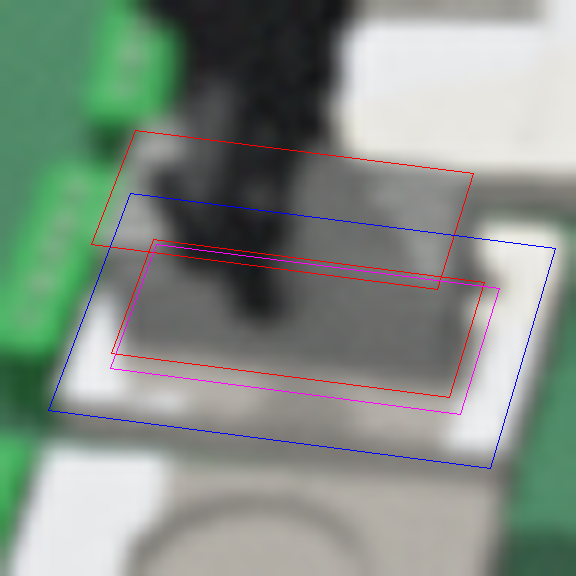

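The overlay shows the psu base at about (125–465, 342–380) and the socket front edge at (60–500, 400–455). Both are offset from the prediction by the same camera bias, and the module is still about 1 mm short in +x. I'll descend again from here.

```bash
python3 -m handwheel '[[[0.01,0,0.02],0],[[0,0,0.02],0],[[0,0,0.02],0],[[0,0,0.01],0],[[0,0,0],0]]'
python3 -c "
from h import *
go(.6368,.0523,.1027,-.054);print(arm.get_obs()['torque'])"
```

```text
time_s: 9.45
tcp_pos: [0.6395, 0.0523, 0.1147]
eef_rot: [3.14, -0.085, 0.001]
force: [-7.1, -1.6, 12.1]
opening: 0.0428
finger_force: 63.6
t 9.45 tcp [0.6395 0.0523 0.1147] yaw -0.0543 F [-7.1 -1.6 12.1] open 0.0428 | SHIFT units [-0.027  0.002  0.12 ] SPIN -0.0002
[-0.20877318  1.50504098 -0.0343516 ]
```

```bash
cat > below.py <<'E'
import sys;from h import *
z=arm.get_obs()['tcp_pos'][2];go(*arm.get_obs()['tcp_pos'],-.054);print(arm.get_obs()['torque'].round(2));sys.exit(z<float(sys.argv[1]))
E
B="python3 below.py .1135"
(python3 -m handwheel '[[[0,0,-0.04],0],[[-0.03,0.013,0],0],[[0,0,0.02],0],[[0,0,0.02],0],[[0,0,0],0]]' && $B &&
python3 -m handwheel '[[[0,0,-0.04],0],[[0.015,0,0],0],[[0,0,0.02],0],[[0,0,0.02],0],[[0,0,0],0]]' && $B &&
python3 -m handwheel '[[[0,0,-0.04],0],[[0,-0.025,0],0],[[0,0,0.02],0],[[0,0,0.02],0],[[0,0,0],0]]' && $B &&
python3 -m handwheel '[[[0,0,-0.04],0],[[-0.015,0,0],0],[[0,0,0.02],0],[[0,0,0.02],0],[[0,0,0],0]]' && $B &&
python3 -m handwheel '[[[0,0,-0.04],0],[[-0.015,0,0],0],[[0,0,0.02],0],[[0,0,0.02],0],[[0,0,0],0]]' && $B &&
python3 -m handwheel '[[[0,0,-0.04],0],[[0,0.015,0],0],[[0,0,0.02],0],[[0,0,0.02],0],[[0,0,0],0]]' && $B &&
python3 -m handwheel '[[[0,0,-0.04],0],[[0,0.015,0],0],[[0,0,0.02],0],[[0,0,0.02],0],[[0,0,0],0]]' && $B ) | grep -E '^t |^\['
```

```text
t 9.95 tcp [0.6361 0.051  0.112 ] yaw -0.0543 F [-0.2 -0.2 -2.2] open 0.043 | SHIFT units [0. 0. 0.] SPIN -0.0002
[ 0.01 -0.04 -0.1 ]True
```

```bash
python3 -m handwheel '[[[0,0,0.03],0],[[0,0,0.03],0],[[0,0,0.03],0],[[0,0,0.015],0],[[0,0,0],0]]'
python3 -m handwheel '[[[0,0,-0.01],0],[[0,0,0],0],[[0,0,0],0],[[0,0,0],0],[[0,0,0],0]]' 0.5
python3 -m handwheel '[[[0,0,-0.1],0],[[0,0,-0.2],0],[[0,0,-0.3],0],[[0,0,-0.3],0],[[0,0,-0.1],0]]' 1
python3 -c "
from h import *
go(.4365,-.0446,.2,.186)"
```

```text
time_s: 10.45
tcp_pos: [0.6364, 0.0511, 0.1028]
eef_rot: [3.14, -0.085, -0.0]
force: [-2.8, -0.6, 2.8]
opening: 0.0432
finger_force: 62.3
time_s: 10.95
tcp_pos: [0.6365, 0.0511, 0.1034]
eef_rot: [-3.14, 0.085, -0.0]
force: [-0.3, -0.4, 0.2]
opening: 0.064
finger_force: 0.0
time_s: 11.45
tcp_pos: [0.6379, 0.0516, 0.2081]
eef_rot: [-3.14, 0.085, -0.01]
force: [0.3, 0.7, 0.4]
opening: 0.0854
finger_force: 0.0
t 11.45 tcp [0.6379 0.0516 0.2081] yaw -0.0542 F [0.3 0.7 0.4] open 0.0854 | SHIFT units [-1.96   1.07   0.068] SPIN -0.1529
```

```bash
python3 -m handwheel '[[[-0.25,0,0],0],[[-0.35,0.02,0],0],[[-0.35,0.02,0],0],[[-0.35,0.02,0],0],[[-0.3,0.02,0],0]]' 1
python3 -m handwheel '[[[-0.25,0.02,0],0],[[-0.1,0,0],0.003],[[0,0,0.1],0],[[0,0,0.1],0],[[0,0,0],0]]'
python3 -c "
from h import *
go(.4427,.0515,.095,-.0595)"
```

```text
time_s: 11.95
tcp_pos: [0.4744, 0.0519, 0.2033]
eef_rot: [3.14, -0.085, -0.001]
force: [-0.7, 0.8, -0.1]
opening: 0.0855
finger_force: 0.0
time_s: 12.45
tcp_pos: [0.4411, 0.0516, 0.1816]
eef_rot: [-3.14, 0.093, 0.004]
force: [-0.6, -0.9, -0.2]
opening: 0.0846
finger_force: 0.0
t 12.45 tcp [0.4411 0.0516 0.1816] yaw -0.0591 F [-0.6 -0.9 -0.2] open 0.0846 | SHIFT units [ 0.018 -0.     0.866] SPIN 0.0002
```

```bash
python3 -m handwheel '[[[0.01,0,0.25],0],[[0,0,0.3],0],[[0,0,0.2],0],[[0,0,0.1],0],[[0,0,0],0]]' 1
python3 -m handwheel '[[[0,0,0],0],[[0,0,0],0],[[0,0,0],0],[[0,0,0],0],[[0,0,0],0]]'
python3 -c "
from h import *
go(.4427,.0515,.095,-.0595)"
```

```text
time_s: 12.95
tcp_pos: [0.4418, 0.0518, 0.0971]
eef_rot: [-3.14, 0.092, 0.005]
force: [0.7, -0.3, 0.6]
opening: 0.0856
finger_force: 0.0
time_s: 13.45
tcp_pos: [0.4424, 0.0517, 0.0988]
eef_rot: [-3.14, 0.093, -0.001]
force: [0.5, 0.4, 0.1]
opening: 0.0852
finger_force: 0.0
t 13.45 tcp [0.4424 0.0517 0.0988] yaw -0.059 F [0.5 0.4 0.1] open 0.0852 | SHIFT units [0.003 0.001 0.038] SPIN 0.0003
```

```bash
python3 -m handwheel '[[[0,0,0.04],0],[[0,0,0],0],[[0,0,0],0],[[0,0,0],0],[[0,0,0],0]]' 
python3 -m handwheel '[[[0,0,0],0],[[0,0,0],0],[[0,0,0],0],[[0,0,0],0],[[0,0,0],0]]' -1
python3 -c "
from h import *
go(.4427,.0515,.095,-.0595)"
python3 -m handwheel '[[[0,0,0],0],[[0,0,0],0],[[0,0,-0.1],0],[[0,0,-0.2],0],[[0,0,-0.3],0]]'
python3 -m handwheel '[[[0,0,-0.3],0],[[0,0,-0.1],0],[[0,0,0],-0.042],[[0,0,0],-0.042],[[0,0,0],0]]'
python3 -c "
from h import *
go(.631,-.0496,.16,.074)"
```

```text
time_s: 13.95
tcp_pos: [0.4422, 0.0517, 0.0945]
eef_rot: [-3.14, 0.093, -0.0]
force: [-0.4, -1.1, -0.2]
opening: 0.0855
finger_force: 0.0
time_s: 14.45
tcp_pos: [0.4424, 0.0515, 0.0948]
eef_rot: [3.14, -0.093, 0.001]
force: [-0.8, -0.1, 4.9]
opening: 0.055
finger_force: 64.2
t 14.45 tcp [0.4424 0.0515 0.0948] yaw -0.0591 F [-0.8 -0.1  4.9] open 0.055 | SHIFT units [ 0.003  0.    -0.002] SPIN 0.0003
time_s: 14.95
tcp_pos: [0.4409, 0.0516, 0.1541]
eef_rot: [-3.14, 0.092, 0.006]
force: [0.7, 0.1, -1.6]
opening: 0.0546
finger_force: 64.0
time_s: 15.45
tcp_pos: [0.4418, 0.0516, 0.1939]
eef_rot: [-3.139, -0.116, 0.001]
force: [-0.5, -0.5, -2.0]
opening: 0.055
finger_force: 64.1
t 15.45 tcp [0.4418 0.0516 0.1939] yaw 0.074 F [-0.5 -0.5 -2. ] open 0.055 | SHIFT units [1.812 1.149 0.338] SPIN 0.0
```

```bash
python3 -m handwheel '[[[0.16,0.1,0],0],[[0.28,0.18,0],0],[[0.28,0.18,0],0],[[0.28,0.18,0],0],[[0.28,0.18,0],0]]'
python3 -m handwheel '[[[0.28,0.18,0],0],[[0.18,0.1,0],0],[[0.07,0.05,0],0],[[0,0,0.2],0],[[0,0,0.2],0]]'
python3 -m handwheel '[[[0,0,0.2],0],[[0,0,0.1],0],[[0,0,0],0],[[0,0,0],0],[[0,0,0],0]]'
python3 -c "
from h import *
go(.631,-.0496,.118,.074)"
```

```text
time_s: 15.95
tcp_pos: [0.5766, -0.0215, 0.1935]
eef_rot: [-3.14, -0.111, 0.002]
force: [0.6, 0.7, -1.2]
opening: 0.055
finger_force: 64.1
time_s: 16.45
tcp_pos: [0.631, -0.0494, 0.1538]
eef_rot: [-3.139, -0.113, -0.0]
force: [0.4, 0.1, -3.5]
opening: 0.055
finger_force: 64.1
time_s: 16.95
tcp_pos: [0.6318, -0.0497, 0.1258]
eef_rot: [3.139, 0.114, 0.003]
force: [0.1, -0.1, -2.3]
opening: 0.055
finger_force: 64.1
t 16.95 tcp [ 0.6318 -0.0497  0.1258] yaw 0.0728 F [ 0.1 -0.1 -2.3] open 0.055 | SHIFT units [-0.008 -0.002  0.078] SPIN -0.0007
```

```bash
B="python3 below.py .1135"
(python3 -m handwheel '[[[-0.008,0,0.06],0],[[0,0,0.03],0],[[0,0,0.03],0],[[0,0,0.02],0],[[0,0,0],0]]' && $B &&
python3 -m handwheel '[[[0,0,-0.04],0],[[0,0.013,0],0],[[0,0,0.02],0],[[0,0,0.02],0],[[0,0,0],0]]' && $B &&
python3 -m handwheel '[[[0,0,-0.04],0],[[-0.015,0,0],0],[[0,0,0.02],0],[[0,0,0.02],0],[[0,0,0],0]]' && $B &&
python3 -m handwheel '[[[0,0,-0.04],0],[[0,-0.015,0],0],[[0,0,0.02],0],[[0,0,0.02],0],[[0,0,0],0]]' && $B &&
python3 -m handwheel '[[[0,0,-0.04],0],[[0.03,0,0],0],[[0,0,0.02],0],[[0,0,0.02],0],[[0,0,0],0]]' && $B &&
python3 -m handwheel '[[[0,0,-0.04],0],[[0,-0.015,0],0],[[0,0,0.02],0],[[0,0,0.02],0],[[0,0,0],0]]' && $B &&
python3 -m handwheel '[[[0,0,-0.04],0],[[-0.015,0,0],0],[[0,0,0.02],0],[[0,0,0.02],0],[[0,0,0],0]]' && $B ) | grep -E '^t |^\['
```

```text
t 17.45 tcp [ 0.6301 -0.0499  0.1099] yaw 0.0729 F [-0.2 -0.1 -1.9] open 0.0549 | SHIFT units [0. 0. 0.] SPIN 0.0808
[-0.04 -0.01 -0.1 ]True
```

```bash
python3 -m handwheel '[[[0,0,0.03],0],[[0,0,0.03],0],[[0,0,0.015],0],[[0,0,0.01],0],[[0,0,0],0]]'
python3 -m handwheel '[[[0,0,-0.01],0],[[0,0,0],0],[[0,0,0],0],[[0,0,0],0],[[0,0,0],0]]' 0.6
python3 -m handwheel '[[[0,0,-0.1],0],[[0,0,-0.2],0],[[0,0,-0.3],0],[[0,0,-0.2],0],[[0,0,-0.1],0]]' 1
python3 -m handwheel '[[[0,0,0],-0.072],[[0,0,0],0],[[0,0,0],0],[[0,0,0],0],[[0,0,0],0]]' 1
python3 - <<'E'
from fit import *
f=shot('top','t2.png');d,r=MOD['relay'];print(fit(f,(.4365,-.0446,.186),d,0,.048,0,pad=3),fit(f,(.4318,.1448,0),(.066,.066),0,.048,1,pad=3))
for zz in(.004,.01):print(fit(f,(.4365,-.0446,.186),d,zz,.048,0,pad=3))
go(.4365,-.0446,.2,.186)
E
```

```text
time_s: 17.95
tcp_pos: [0.6302, -0.0499, 0.1029]
eef_rot: [3.139, 0.114, -0.0]
force: [-4.9, -0.2, 7.3]
opening: 0.0551
finger_force: 65.2
time_s: 18.45
tcp_pos: [0.6303, -0.0499, 0.1028]
eef_rot: [-3.139, -0.115, 0.0]
force: [-0.1, 0.1, 0.1]
opening: 0.068
finger_force: 0.0
time_s: 18.95
tcp_pos: [0.6313, -0.0498, 0.1961]
eef_rot: [3.139, 0.115, 0.006]
force: [0.4, -0.3, -0.1]
opening: 0.0855
finger_force: 0.0
time_s: 19.45
tcp_pos: [0.6301, -0.0498, 0.1924]
eef_rot: [-3.128, -0.29, 0.001]
force: [0.3, 0.3, 0.2]
opening: 0.0852
finger_force: 0.0
(array([ 0.43945267, -0.05407878,  0.25532821]), np.float64(0.13906576276803964)) (array([4.31800496e-01, 1.44800197e-01, 1.90994091e-04]), np.float64(0.006677673825137407))
(array([ 0.43913262, -0.05386581,  0.27021011]), np.float64(0.13884599408935458))
(array([ 0.43871282, -0.05395564,  0.22872474]), np.float64(0.14639740562712406))
t 19.5 tcp [ 0.6302 -0.0499  0.1925] yaw 0.1851 F [-0.6 -0.2  0.2] open 0.0854 | SHIFT units [-1.894 -0.408 -0.073] SPIN -0.0006
```

```bash
python3 -m handwheel '[[[-0.2,-0.04,0],0],[[-0.3,-0.07,0],0],[[-0.35,-0.08,0],0],[[-0.35,-0.08,0],0],[[-0.3,-0.06,0],0]]'
python3 -m handwheel '[[[-0.25,-0.05,0],0],[[-0.14,-0.028,0],0],[[0,0,0.1],0],[[0,0,0.1],0],[[0,0,0],0]]'
python3 - <<'E'
from ov import *
go(.4365,-.0446,.095,.186)
B=pts((.4365,-.0446,.186),(.06,.06),0,.048)
overlay('side',[(B[:4],(0,0,255)),(B[4:],(0,0,255))],[.5365,-.01,.03],40,'p3.png',7)
E
```

```text
time_s: 20.0
tcp_pos: [0.475, -0.045, 0.1927]
eef_rot: [-3.128, -0.291, 0.001]
force: [-0.3, 0.5, 0.6]
opening: 0.0856
finger_force: 0.0
time_s: 20.5
tcp_pos: [0.4368, -0.0447, 0.1712]
eef_rot: [-3.127, -0.292, 0.003]
force: [-0.4, -0.4, 0.2]
opening: 0.0852
finger_force: 0.0
t 20.5 tcp [ 0.4368 -0.0447  0.1712] yaw 0.186 F [-0.4 -0.4  0.2] open 0.0852 | SHIFT units [-0.001 -0.     0.762] SPIN 0.0
```

View pics/p3.png

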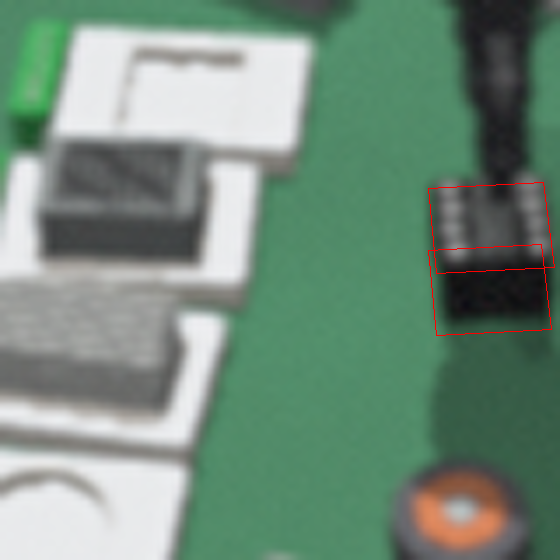

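The crop shows comm and psu seated, and the relay at (495,250), where I expected it. I'll grasp the relay.

```bash
python3 -m handwheel '[[[0,0,0.2],0],[[0,0,0.25],0],[[0,0,0.2],0],[[0,0,0.1],0],[[0,0,0.03],0]]'
python3 -m handwheel '[[[0,0,0],0],[[0,0,0],0],[[0,0,0],0],[[0,0,0],0],[[0,0,0],0]]'
python3 -c "
from h import *
go(.4365,-.0446,.095,.186)"
python3 -m handwheel '[[[0,0,0],0],[[0,0,0],0],[[0,0,0],0],[[0,0,0],0],[[0,0,0],0]]' -1
python3 -m handwheel '[[[0,0,0],0],[[0,0,0],0],[[0,0,-0.1],0],[[0,0,-0.2],0],[[0,0,-0.3],0]]'
python3 -m handwheel '[[[0,0,-0.3],0],[[0,0,-0.1],0],[[0,0,0],0.045],[[0,0,0],0.047],[[0,0,0],0]]'
python3 -c "
from h import *
go(.6187,-.1495,.16,.041)"
```

```text
time_s: 21.05
tcp_pos: [0.4369, -0.0445, 0.0939]
eef_rot: [-3.127, -0.292, 0.003]
force: [-0.3, -0.3, 0.0]
opening: 0.0853
finger_force: 0.0
time_s: 21.55
tcp_pos: [0.4373, -0.0448, 0.0953]
eef_rot: [3.128, 0.292, 0.001]
force: [-0.2, -0.1, 0.2]
opening: 0.086
finger_force: 0.0
t 21.55 tcp [ 0.4373 -0.0448  0.0953] yaw 0.186 F [-0.2 -0.1  0.2] open 0.086 | SHIFT units [-0.007 -0.004  0.003] SPIN 0.0
time_s: 22.05
tcp_pos: [0.4373, -0.045, 0.0954]
eef_rot: [3.128, 0.292, 0.001]
force: [-1.1, -0.8, 5.9]
opening: 0.0587
finger_force: 64.9
time_s: 22.55
tcp_pos: [0.4357, -0.0445, 0.1546]
eef_rot: [-3.126, -0.292, 0.006]
force: [0.9, -0.2, -1.9]
opening: 0.0586
finger_force: 65.3
time_s: 23.05
tcp_pos: [0.4366, -0.0448, 0.1944]
eef_rot: [-3.141, -0.063, 0.002]
force: [0.4, 0.2, -2.6]
opening: 0.0588
finger_force: 65.5
t 23.05 tcp [ 0.4366 -0.0448  0.1944] yaw 0.0403 F [ 0.4  0.2 -2.6] open 0.0588 | SHIFT units [1.778 1.12  0.342] SPIN -0.0004
```

```bash
B="python3 below.py .1135"
python3 -m handwheel '[[[0.16,0.1,0],0],[[0.28,0.18,0],0],[[0.28,0.18,0],0],[[0.28,0.18,0],0],[[0.28,0.18,0],0]]' >/dev/null
python3 -m handwheel '[[[0.26,0.15,0],0],[[0.17,0.1,0],0],[[0.07,0.05,0],0],[[0,0,0.2],0],[[0,0,0.2],0]]' >/dev/null
python3 -m handwheel '[[[0,0,0.2],0],[[0,0,0.1],0],[[0,0,0.05],0],[[0,0,0],0],[[0,0,0],0]]'
python3 -c "
from h import *
go(.619,-.1495,.113,.041)"
```

```text
time_s: 24.55
tcp_pos: [0.62, -0.1493, 0.1209]
eef_rot: [3.141, 0.066, 0.002]
force: [0.0, -0.6, -3.0]
opening: 0.0589
finger_force: 65.5
t 24.55 tcp [ 0.62   -0.1493  0.1209] yaw 0.0419 F [ 0.  -0.6 -3. ] open 0.0589 | SHIFT units [-0.01   0.002  0.079] SPIN 0.0006
```

```bash
B="python3 below.py .1138"
(python3 -m handwheel '[[[-0.01,0.002,0.03],0],[[0,0,0.03],0],[[0,0,0.02],0],[[0,0,0],0],[[0,0,0],0]]' && $B &&
python3 -m handwheel '[[[0,0,-0.04],0],[[0,0.013,0],0],[[0,0,0.02],0],[[0,0,0.02],0],[[0,0,0],0]]' && $B &&
python3 -m handwheel '[[[0,0,-0.04],0],[[-0.015,0,0],0],[[0,0,0.02],0],[[0,0,0.02],0],[[0,0,0],0]]' && $B &&
python3 -m handwheel '[[[0,0,-0.04],0],[[0,-0.015,0],0],[[0,0,0.02],0],[[0,0,0.02],0],[[0,0,0],0]]' && $B &&
python3 -m handwheel '[[[0,0,-0.04],0],[[0.03,0,0],0],[[0,0,0.02],0],[[0,0,0.02],0],[[0,0,0],0]]' && $B &&
python3 -m handwheel '[[[0,0,-0.04],0],[[0,-0.015,0],0],[[0,0,0.02],0],[[0,0,0.02],0],[[0,0,0],0]]' && $B &&
python3 -m handwheel '[[[0,0,-0.04],0],[[-0.015,0,0],0],[[0,0,0.02],0],[[0,0,0.02],0],[[0,0,0],0]]' && $B ) | grep -E '^t |^\['
```

```text
t 25.05 tcp [ 0.6185 -0.1495  0.1119] yaw 0.0416 F [ 1.4 -0.4 -2.6] open 0.0587 | SHIFT units [0. 0. 0.] SPIN 0.0609
[ 0.   -0.    0.03]True
```

```bash
python3 -m handwheel '[[[0,0,0.03],0],[[0,0,0.03],0],[[0,0,0.02],0],[[0,0,0.015],0],[[0,0,0],0]]'
python3 -m handwheel '[[[0,0,-0.01],0],[[0,0,0],0],[[0,0,0],0],[[0,0,0],0],[[0,0,0],0]]' 0.7
python3 -m handwheel '[[[0,0,-0.1],0],[[0,0,-0.2],0],[[0,0,-0.3],0],[[0,0,-0.2],0],[[0,0,-0.1],0.026]]' 1
python3 -m handwheel '[[[-0.1,-0.15,0],0],[[-0.2,-0.31,0],0],[[-0.2,-0.32,0],0],[[-0.2,-0.32,0],0],[[-0.2,-0.32,0],0]]'
python3 -m handwheel '[[[-0.2,-0.32,0],0],[[-0.2,-0.32,0],0],[[-0.2,-0.32,0],0],[[-0.2,-0.31,0],0],[[-0.15,-0.23,0],0]]'
python3 - <<'E'
from fit import *
f=shot('side','s3.png')
b=fit(f,(.4318,.1448,0),(.066,.066),0,.048,1,pad=3);print(b)
go(.4318,.1448,.095,0)
E
```

```text
time_s: 25.55
tcp_pos: [0.6184, -0.1494, 0.1035]
eef_rot: [3.141, 0.065, -0.0]
force: [-6.2, 0.5, 8.5]
opening: 0.0586
finger_force: 66.8
time_s: 26.05
tcp_pos: [0.6186, -0.1495, 0.1033]
eef_rot: [-3.141, -0.065, -0.0]
force: [0.3, -0.3, -0.2]
opening: 0.0729
finger_force: 0.0
time_s: 26.55
tcp_pos: [0.6196, -0.1495, 0.1969]
eef_rot: [3.141, 0.001, 0.007]
force: [0.2, -0.1, 0.6]
opening: 0.0853
finger_force: 0.0
time_s: 27.05
tcp_pos: [0.5277, -0.0063, 0.1943]
eef_rot: [3.141, 0.001, 0.002]
force: [0.5, 0.4, 1.4]
opening: 0.0854
finger_force: 0.0
time_s: 27.55
tcp_pos: [0.432, 0.1445, 0.1944]
eef_rot: [-3.141, -0.004, -0.002]
force: [0.6, 0.3, 0.1]
opening: 0.0857
finger_force: 0.0
(array([0.432241  , 0.13526026, 0.16887026]), np.float64(0.024441766816740762))
t 27.6 tcp [0.4299 0.1483 0.1945] yaw 0.0075 F [-2.6  3.2  0.1] open 0.0855 | SHIFT units [0.018 0.036 0.995] SPIN 0.0048
```

```bash
python3 -m handwheel '[[[0,0,0],0],[[0,0,0.1],0],[[0,0,0.25],0],[[0,0,0.1],0],[[0,0,0],0]]'
python3 -c "
from h import *
go(.4318,.1446,.095,0)"
```

```text
time_s: 28.1
tcp_pos: [0.4327, 0.1411, 0.1467]
eef_rot: [3.141, -0.001, -0.006]
force: [-0.1, 0.1, -0.5]
opening: 0.0852
finger_force: 0.0
t 28.1 tcp [0.4327 0.1411 0.1467] yaw -0.0007 F [-0.1  0.1 -0.5] open 0.0852 | SHIFT units [-0.007 -0.035  0.517] SPIN -0.0005
```

```bash
python3 -m handwheel '[[[-0.007,-0.035,0.1],0],[[0,0,0.2],0],[[0,0,0.15],0],[[0,0,0.06],0],[[0,0,0],0]]'
python3 -m handwheel '[[[0,0,0],0],[[0,0,0],0],[[0,0,0],0],[[0,0,0],0],[[0,0,0],0]]'
python3 -c "
from h import *
go(.4318,.1446,.095,0)"
python3 -m handwheel '[[[0,0,0],0],[[0,0,0],0],[[0,0,0],0],[[0,0,0],0],[[0,0,0],0]]' -1
python3 -m handwheel '[[[0,0,0],0],[[0,0,0],0],[[0,0,-0.1],0],[[0,0,-0.2],0],[[0,0,-0.3],0]]'
python3 -m handwheel '[[[0,0,-0.3],0],[[0,0,-0.1],0],[[0,0,0],0],[[0,0,0],0],[[0,0,0],0]]'
python3 -c "
from h import *
go(.636,.152,.16,0)"
```

```text
time_s: 28.6
tcp_pos: [0.4324, 0.1459, 0.097]
eef_rot: [-3.142, -0.001, 0.002]
force: [0.9, 0.9, 0.2]
opening: 0.0852
finger_force: 0.0
time_s: 29.1
tcp_pos: [0.4328, 0.1459, 0.0977]
eef_rot: [-3.142, -0.001, -0.001]
force: [-0.1, -1.2, 1.0]
opening: 0.0853
finger_force: 0.0
t 29.1 tcp [0.4328 0.1459 0.0977] yaw 0.0007 F [-0.1 -1.2  1. ] open 0.0853 | SHIFT units [-0.01   0.013  0.027] SPIN 0.0004
time_s: 29.6
tcp_pos: [0.4328, 0.1454, 0.0981]
eef_rot: [3.141, 0.0, 0.0]
force: [-2.8, -3.5, 10.3]
opening: 0.0638
finger_force: 63.8
time_s: 30.1
tcp_pos: [0.4313, 0.1456, 0.157]
eef_rot: [3.141, 0.002, -0.006]
force: [0.5, 0.7, -3.5]
opening: 0.0641
finger_force: 67.0
time_s: 30.6
tcp_pos: [0.4318, 0.1455, 0.1959]
eef_rot: [3.141, 0.001, -0.004]
force: [-0.4, 0.1, -3.0]
opening: 0.064
finger_force: 67.2
t 30.6 tcp [0.4318 0.1455 0.1959] yaw 0.0008 F [-0.4  0.1 -3. ] open 0.064 | SHIFT units [ 2.043 -0.064  0.353] SPIN 0.0005
```

```bash
python3 -m handwheel '[[[0.16,0,0],0],[[0.28,-0.01,0],0],[[0.32,-0.01,0],0],[[0.32,-0.01,0],0],[[0.32,-0.01,0],0]]' >/dev/null
python3 -m handwheel '[[[0.3,-0.01,0],0],[[0.22,-0.01,0],0],[[0.12,0,0],0],[[0,0,0.2],0],[[0,0,0.2],0]]' >/dev/null
python3 -m handwheel '[[[0,0,0.2],0],[[0,0,0.1],0],[[0,0,0.02],0],[[0,0,0],0],[[0,0,0],0]]'
python3 -c "
from h import *
go(.6365,.152,.1155,0)"
```

```text
time_s: 32.1
tcp_pos: [0.6372, 0.1523, 0.1265]
eef_rot: [-3.141, -0.001, -0.002]
force: [0.3, 0.2, -2.0]
opening: 0.0641
finger_force: 67.2
t 32.1 tcp [0.6372 0.1523 0.1265] yaw 0.0007 F [ 0.3  0.2 -2. ] open 0.0641 | SHIFT units [-0.007  0.003  0.11 ] SPIN 0.0004
```

```bash
B="python3 below.py .1167"
(python3 -m handwheel '[[[-0.007,0.002,0.05],0],[[0,0,0.04],0],[[0,0,0.02],0],[[0,0,0],0],[[0,0,0],0]]' && $B &&
python3 -m handwheel '[[[0,0,-0.04],0],[[0,0.013,0],0],[[0,0,0.02],0],[[0,0,0.02],0],[[0,0,0],0]]' && $B &&
python3 -m handwheel '[[[0,0,-0.04],0],[[-0.015,0,0],0],[[0,0,0.02],0],[[0,0,0.02],0],[[0,0,0],0]]' && $B &&
python3 -m handwheel '[[[0,0,-0.04],0],[[0,-0.015,0],0],[[0,0,0.02],0],[[0,0,0.02],0],[[0,0,0],0]]' && $B &&
python3 -m handwheel '[[[0,0,-0.04],0],[[0.03,0,0],0],[[0,0,0.02],0],[[0,0,0.02],0],[[0,0,0],0]]' && $B &&
python3 -m handwheel '[[[0,0,-0.04],0],[[0,-0.015,0],0],[[0,0,0.02],0],[[0,0,0.02],0],[[0,0,0],0]]' && $B &&
python3 -m handwheel '[[[0,0,-0.04],0],[[-0.015,0,0],0],[[0,0,0.02],0],[[0,0,0.02],0],[[0,0,0],0]]' && $B ) | grep -E '^t |^\['
```

```text
t 32.6 tcp [0.6359 0.1518 0.1145] yaw 0.0007 F [ 0.4 -0.3 -2.2] open 0.0642 | SHIFT units [0. 0. 0.] SPIN 0.0348
[-0.05  0.01  0.04]True
```

```bash
python3 -m handwheel '[[[0,0,0.03],0],[[0,0,0.03],0],[[0,0,0.02],0],[[0,0,0.015],0],[[0,0,0],0]]'
python3 -m handwheel '[[[0,0,-0.01],0],[[0,0,0],0],[[0,0,0],0],[[0,0,0],0],[[0,0,0],0]]' 0.85
python3 -m handwheel '[[[0,0,-0.1],0],[[0,0,-0.2],0],[[0,0,-0.3],0],[[0,0,-0.4],0],[[0,0,-0.4],0]]' 1
python3 -m handwheel '[[[0,0,-0.4],0],[[0,0,-0.3],0],[[0,0,-0.1],-0.09],[[0,0,0],-0.09],[[0,0,0],-0.09]]'
python3 -m handwheel '[[[0,0,0],-0.09],[[0,0,0],-0.09],[[0,0,0],-0.09],[[0,0,0],-0.09],[[0,0,0],-0.09]]'
python3 -c "
from h import *
go(.4125,-.350,.3,1.134)"
```

```text
time_s: 33.1
tcp_pos: [0.6358, 0.1518, 0.1062]
eef_rot: [3.141, 0.001, 0.0]
force: [-5.9, -1.4, 9.0]
opening: 0.0639
finger_force: 68.7
time_s: 33.6
tcp_pos: [0.6359, 0.1518, 0.1058]
eef_rot: [-3.141, -0.001, 0.0]
force: [0.3, -0.2, 0.1]
opening: 0.0791
finger_force: 0.0
time_s: 34.1
tcp_pos: [0.6356, 0.1518, 0.2479]
eef_rot: [-3.141, -0.001, 0.0]
force: [1.3, -1.0, 0.2]
opening: 0.0852
finger_force: 0.0
time_s: 34.6
tcp_pos: [0.6359, 0.152, 0.3276]
eef_rot: [3.069, 0.672, 0.003]
force: [0.0, 0.2, -0.8]
opening: 0.0855
finger_force: 0.0
time_s: 35.1
tcp_pos: [0.6358, 0.1518, 0.3268]
eef_rot: [2.647, 1.692, 0.001]
force: [-0.3, -0.3, -0.7]
opening: 0.0853
finger_force: 0.0
t 35.1 tcp [0.6358 0.1518 0.3268] yaw 1.1376 F [-0.3 -0.3 -0.7] open 0.0853 | SHIFT units [-5.492  0.079  0.266] SPIN 0.0023
```

Run:
```python
from ov import *
f=shot('top')
for k,d,z0,z1 in(('any',(.09,.2),0,.012),('dark',(.034,.17),.014,.144)):
    print(k,fit(f,(.4125,-.35,-.43),d,z0,z1,0,k,6))
P=pts((.4125,-.35,-.436),(.034,.17),.014,.144);C=pts((.4125,-.35,-.436),(.09,.2),0,.012)
overlay('top',[(P[:4],(0,0,255)),(P[4:],(0,255,255)),(C[4:],(255,0,0))],[.41,-.36,.07],30,'p4.png',10)
```

```text
any (array([ 0.41552856, -0.35942254, -0.44543561]), np.float64(0.012218516272297968))
dark (array([ 0.41271999, -0.35055386, -0.43752236]), np.float64(0.0202323353163867))
```

View pics/p4.png

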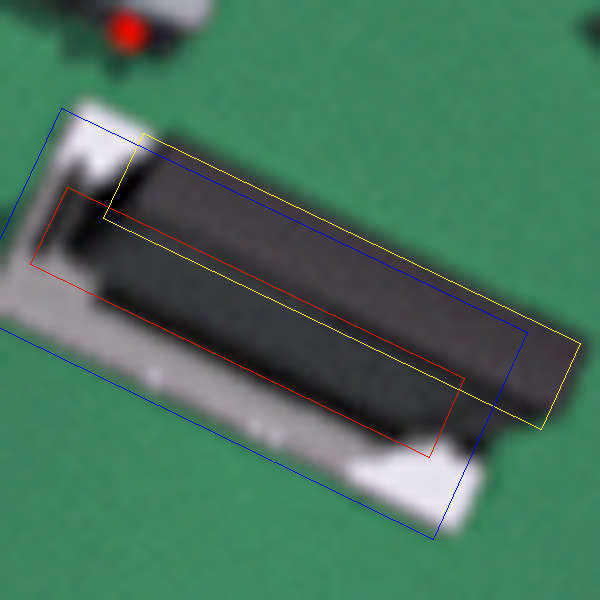

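```bash
python3 - <<'E'
from fit import *
import fit as F
f=shot('top');im=f['pixels']
for p in((.415,-.356),(.405,-.36)):
    q=proj(f,[*p,.144]);print(q.round(1))
L=lambda x,y:im[int(y/10)-30+int(proj(f,[.41,-.36,.07])[1]),int(x/10)-30+int(proj(f,[.41,-.36,.07])[0])]
print('top',L(300,240),L(450,320),'screen',L(250,300),L(400,370),'lip',L(90,230),L(130,280))
old=F.soft
def soft2(im,kind):
    a=im.astype(float);g=(2*a[...,1]-a[...,0]-a[...,2])/(a.sum(2)+1)
    rb=a[...,0]-a[...,1]
    return np.clip(1-g/.3,0,1)*np.clip((rb+3)/8,0,1)*np.clip((140-a.max(2))/40,0,1)
F.soft=soft2
for z in(.142,.146):print(fit(f,(.415,-.355,-.44),(.034,.17),z,z,0,'x',5))
E
python3 -m handwheel '[[[-0.2,0,0],0],[[-0.4,0,0],0],[[-0.4,0,0],0],[[-0.4,0,0],0],[[-0.4,0,0],0]]' | head -2
python3 -m handwheel '[[[-0.4,0,0],0],[[-0.4,0,0],0],[[-0.4,0,0],0],[[-0.4,0,0],0],[[-0.4,0,0],0]]'|head -2
python3 -m handwheel '[[[-0.4,0,0],0],[[-0.4,0,0],0],[[-0.4,0,0],0],[[-0.3,0,0],0],[[-0.2,0,0],0]]'|head -2
```

```text
[425.3 194.9]
[426.5 197.8]
top [68 63 66] [66 62 67] screen [56 60 62] [53 54 57] lip [13 15 19] [50 52 54]
(array([ 0.41356137, -0.35162922, -0.44930237]), np.float64(0.050172601847334575))
(array([ 0.4126248 , -0.3508756 , -0.44670557]), np.float64(0.05052860108908021))
time_s: 35.75
tcp_pos: [0.5585, -0.0124, 0.3264]
time_s: 36.25
tcp_pos: [0.4734, -0.1934, 0.3266]
time_s: 36.75
tcp_pos: [0.4004, -0.3485, 0.3263]
```

Run:
```python
from h import *
f=shot('top');p=proj(f,[.41,-.36,.07]).astype(int)
R=lambda x,y,z:ray(f,x/10-.5+p[0]-30,y/10-.5+p[1]-30,z)[:2].round(4)
a,b,c=R(588,335,.144),R(555,418,.144),R(162,128,.144);print(a,b,c,'len',np.linalg.norm(a-c),'yaw',np.arctan2(*(c-a)[::-1])-np.pi/2,'w',np.linalg.norm(a-b))
y=-.44;ex=np.array([np.cos(y),np.sin(y)]);print('centre from back edge',(a+c)/2-.017*ex)
print('cradle corners',R(468,533,.012),R(85,98,.012))
go(.415,-.356,.3,1.131)
```

```text
[ 0.3952 -0.4369] [ 0.3655 -0.4246] [ 0.466  -0.2868] len 0.1659597842852298 yaw -0.4407405653202696 w 0.032146228394634435
centre from back edge [ 0.41521922 -0.35460903]
cradle corners [ 0.3323 -0.4351] [ 0.4998 -0.2876]
t 36.8 tcp [ 0.3988 -0.3512  0.3261] yaw 1.1204 F [-1.4 -2.6 -1.1] open 0.0855 | SHIFT units [0.028 0.167 0.261] SPIN -0.0067
```

```bash
python3 -m handwheel '[[[0,0,0],0],[[0,0.1,0.1],0],[[0,0.05,0.2],0],[[0,0,0.2],0],[[0,0,0.1],0]]'
python3 -c "
from h import *
go(.4152,-.3565,.18,1.131)"
```

```text
time_s: 37.3
tcp_pos: [0.4165, -0.3506, 0.2636]
eef_rot: [-2.648, -1.685, -0.0]
force: [-0.2, 0.2, -0.6]
opening: 0.0854
finger_force: 0.0
t 37.3 tcp [ 0.4165 -0.3506  0.2636] yaw 1.1333 F [-0.2  0.2 -0.6] open 0.0854 | SHIFT units [-0.061  0.015  0.836] SPIN 0.0015
```

```bash
python3 -m handwheel '[[[-0.06,0.015,0.1],0],[[0,0,0.2],0],[[0,0,0.2],0],[[0,0,0.2],0],[[0,0,0.1],0]]'
python3 -m handwheel '[[[0,0,0.03],0],[[0,0,0],0],[[0,0,0],0],[[0,0,0],0],[[0,0,0],0]]'
python3 - <<'E'
from ov import *
go(.4152,-.3565,.18,1.131)
P=pts((.4152,-.3565,-.44),(.034,.17),.014,.144)
overlay('side',[(P[:4],(0,0,255)),(P[4:],(0,255,255))],[.41,-.33,.09],30,'p5.png',10)
E
```

```text
time_s: 37.8
tcp_pos: [0.4143, -0.3583, 0.1844]
eef_rot: [-2.651, -1.683, 0.0]
force: [-1.0, 0.4, 0.3]
opening: 0.0853
finger_force: 0.0
time_s: 38.3
tcp_pos: [0.4148, -0.3587, 0.1837]
eef_rot: [2.651, 1.684, 0.0]
force: [-0.2, 0.6, -0.1]
opening: 0.0856
finger_force: 0.0
t 38.3 tcp [ 0.4148 -0.3587  0.1837] yaw 1.1316 F [-0.2  0.6 -0.1] open 0.0856 | SHIFT units [ 0.022 -0.006  0.037] SPIN 0.0004
```

View pics/p5.png

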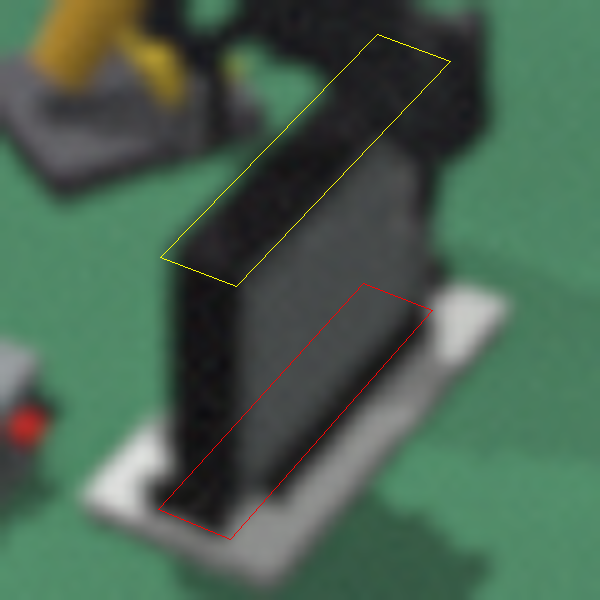

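The side crop shows the panel's near top corner at about (172,248). Allowing for the known camera bias, that matches the prediction. The hand straddles the top edge, so I'll close.

```bash
python3 -m handwheel '[[[0.02,0,0.03],0],[[0,0,0],0],[[0,0,0],0],[[0,0,0],0],[[0,0,0],0]]'
python3 -m handwheel '[[[0,0,0],0],[[0,0,0],0],[[0,0,0],0],[[0,0,0],0],[[0,0,0],0]]' -1
python3 -m handwheel '[[[0,0,0],0],[[0,0,0],0],[[0,0,0],0],[[0,0,0],0],[[0,0,0],0]]'
python3 -c "
from h import *
go(.4152,-.3565,.33,1.131);print(arm.get_obs()['torque'])"
```

```text
time_s: 38.85
tcp_pos: [0.4153, -0.3567, 0.1799]
eef_rot: [-2.652, -1.684, -0.0]
force: [1.2, -0.2, 0.2]
opening: 0.0853
finger_force: 0.0
time_s: 39.35
tcp_pos: [0.4156, -0.3568, 0.1801]
eef_rot: [2.651, 1.684, 0.001]
force: [0.3, -0.3, 0.4]
opening: 0.0333
finger_force: 61.6
time_s: 39.85
tcp_pos: [0.4156, -0.3568, 0.1801]
eef_rot: [2.651, 1.684, 0.001]
force: [1.5, -2.1, 1.3]
opening: 0.0333
finger_force: 61.7
t 39.85 tcp [ 0.4156 -0.3568  0.1801] yaw 1.1317 F [ 1.5 -2.1  1.3] open 0.0333 | SHIFT units [ 1.000e-03 -4.000e-03 -1.499e+00] SPIN 0.0005
[-0.25002208 -0.50239104 -0.05933634]
```

```bash
python3 -m handwheel '[[[0,0,-0.05],0],[[0,0,-0.1],0],[[0,0,-0.2],0],[[0,0,-0.3],0],[[0,0,-0.3],0]]'
python3 -m handwheel '[[[0,0,-0.4],0],[[0,0,-0.4],0],[[0,0,-0.3],0],[[0,0,-0.15],0],[[0,0,0],0]]'
python3 -m handwheel '[[[0,0,0],-0.05],[[0,0,0],-0.09],[[0,0,0],-0.09],[[0,0,0],-0.09],[[0,0,0],-0.09]]' 
python3 -m handwheel '[[[0,0,0],-0.09],[[0,0,0],-0.09],[[0,0,0],-0.09],[[0,0,0],-0.09],[[0,0,0],-0.09]]'
python3 -m handwheel '[[[0,0,0],-0.09],[[0,0,0],-0.09],[[0,0,0],-0.07],[[0,0,0],0],[[0,0,0],0]]'
python3 -c "
from h import *
go(.5,-.05,.4,2.879);print(arm.get_obs()['qpos'])"
```

```text
time_s: 40.35
tcp_pos: [0.4142, -0.3559, 0.2751]
eef_rot: [-2.648, -1.682, 0.002]
force: [0.4, -0.3, -7.2]
opening: 0.0331
finger_force: 61.8
time_s: 40.85
tcp_pos: [0.4154, -0.3564, 0.4023]
eef_rot: [2.65, 1.683, 0.001]
force: [0.1, -0.5, -7.4]
opening: 0.0334
finger_force: 62.0
time_s: 41.35
tcp_pos: [0.4145, -0.3562, 0.3977]
eef_rot: [-1.972, -2.439, -0.0]
force: [0.7, 0.3, -6.8]
opening: 0.0335
finger_force: 62.0
time_s: 41.85
tcp_pos: [0.4145, -0.3562, 0.3978]
eef_rot: [-1.006, -2.972, -0.003]
force: [-0.1, 0.3, -6.8]
opening: 0.0334
finger_force: 62.0
time_s: 42.35
tcp_pos: [0.4148, -0.3565, 0.3986]
eef_rot: [-0.422, -3.111, -0.002]
force: [0.8, 0.9, -7.9]
opening: 0.0336
finger_force: 61.9
t 42.35 tcp [ 0.4148 -0.3565  0.3986] yaw 2.8718 F [ 0.8  0.9 -7.9] open 0.0336 | SHIFT units [-0.005  3.181 -0.01 ] SPIN -0.0046
[ 1.21786204  0.25556241 -0.7080036   1.38592756  0.16459797  1.56251804
  1.82531589]
```

```bash
python3 -m handwheel '[[[0,0.1,0],-0.005],[[0,0.2,0],0],[[0,0.3,0],0],[[0,0.35,0],0],[[0,0.35,0],0]]' |head -2
python3 -m handwheel '[[[0,0.35,0],0],[[0,0.35,0],0],[[0,0.35,0],0],[[0,0.35,0],0],[[0,0.35,0],0]]' |head -2
python3 -m handwheel '[[[0.1,0.3,0],0],[[0.15,0.3,0],0],[[0.15,0.3,0],0],[[0.15,0.3,0],0],[[0.15,0.3,0],0]]' |head -2
python3 -m handwheel '[[[0.15,0.3,0],0],[[0.1,0.2,0],0],[[0.05,0.1,0],0],[[0,0,0],0],[[0,0,0],0]]' 
python3 -c "
from h import *
go(.4635,.2769,.4,2.879);print(arm.get_obs()['qpos'])"
```

```text
time_s: 42.85
tcp_pos: [0.4492, -0.2274, 0.4]
time_s: 43.35
tcp_pos: [0.493, -0.0579, 0.4002]
time_s: 43.85
tcp_pos: [0.4623, 0.1046, 0.4001]
time_s: 44.35
tcp_pos: [0.4503, 0.1663, 0.3998]
eef_rot: [0.405, 3.115, -0.001]
force: [0.2, -0.8, -7.4]
opening: 0.0337
finger_force: 61.9
t 44.35 tcp [0.4503 0.1663 0.3998] yaw 2.8827 F [ 0.2 -0.8 -7.4] open 0.0337 | SHIFT units [ 0.155  1.103 -0.003] SPIN 0.0024
[ 0.57247799  0.13668716 -1.08812517  1.53966669  0.12186881  1.53880986
  0.79618687]
```

```bash
python3 -m handwheel '[[[0.03,0.15,0],0.002],[[0.04,0.25,0],0],[[0.04,0.3,0],0],[[0.03,0.25,0],0],[[0.01,0.1,0],0]]' |head -2
python3 -m handwheel '[[[0,0,0],0],[[0,0,0],0],[[0,0,0],0],[[0,0,0],0],[[0,0,0],0]]' |head -2
python3 - <<'E'
from ov import *
go(.4621,.2721,.4,2.879)
p=arm.get_obs()['tcp_pos'];z=p[2]-.166
M=Ro.from_rotvec(arm.get_obs()['eef_rot']).as_matrix();y=np.arctan2(M[1,0],M[0,0])-1.572
P=pts((p[0],p[1],y),(.034,.17),z,z+.13)
ex=np.array([np.cos(1.308),np.sin(1.308)]);T=pts((.4689,.2972,1.308),(.005,.04),.152,.209)
items=[(P[:4],(0,0,255)),(P[4:],(0,255,255)),(T[4:],(255,0,0)),(T[:4],(255,0,255))]
overlay('side',items,[.465,.29,.23],36,'p6a.png',8);overlay('top',items,[.465,.29,.2],36,'p6b.png',8)
a,b=[cv2.imread('pics/p6%s.png'%c) for c in 'ab'];cv2.imwrite('pics/p6.png',cv2.resize(np.hstack([a,b]),(800,400)))
E
```

```text
time_s: 44.85
tcp_pos: [0.4635, 0.2729, 0.3993]
time_s: 45.35
tcp_pos: [0.4633, 0.2712, 0.4001]
t 45.35 tcp [0.4633 0.2712 0.4001] yaw 2.8785 F [-0.   0.  -7.2] open 0.0334 | SHIFT units [0.013 0.005 0.001] SPIN -0.0003
```

View pics/p6.png

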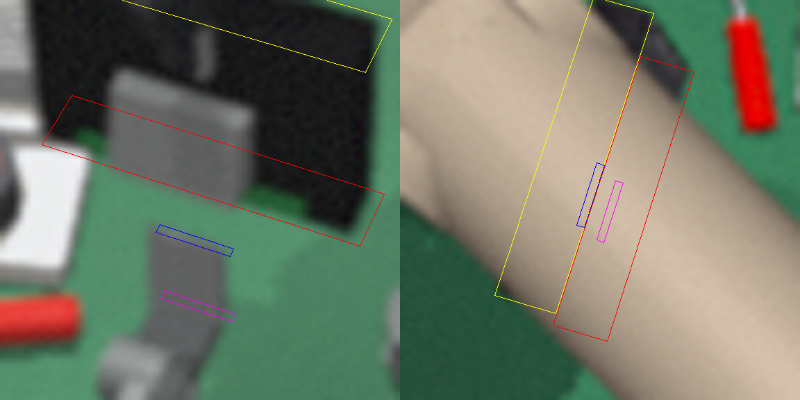

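The left view shows the tongue top at about (191,238) and the hanger mouth centred at about (183,195) at the tongue's depth. So I need to shift about 3 mm along tool +x, then lower in stages.

```bash
python3 -m handwheel '[[[0.03,0.005,0.05],0],[[0,0,0.1],0],[[0,0,0.1],0],[[0,0,0.1],0],[[0,0,0.1],0]]' >/dev/null
python3 -m handwheel '[[[0,0,0.05],0],[[0,0,0],0],[[0,0,0],0],[[0,0,0],0],[[0,0,0],0]]' |tail -3
python3 -m handwheel '[[[0,0,0.05],0],[[0,0,0.05],0],[[0,0,0.05],0],[[0,0,0],0],[[0,0,0],0]]'
python3 -c "
from h import *
go(.4635,.2769,.305,2.879);print(arm.get_obs()['torque'])"
```

```text
force: [0.4, -0.1, -7.8]
opening: 0.0333
finger_force: 62.8
time_s: 46.95
tcp_pos: [0.4602, 0.2733, 0.3347]
eef_rot: [-0.41, -3.114, 0.0]
force: [-0.5, 0.2, -7.2]
opening: 0.0334
finger_force: 62.8
t 46.95 tcp [0.4602 0.2733 0.3347] yaw 2.88 F [-0.5  0.2 -7.2] open 0.0334 | SHIFT units [-0.023  0.044  0.297] SPIN 0.0006
[0.03928759 0.03714641 0.03049136]
```

```bash
python3 -m handwheel '[[[0,0.01,0.05],0],[[0,0.01,0.05],0],[[0,0,0.03],0],[[0,0,0],0],[[0,0,0],0]]'
python3 - <<'E'
from ov import *
go(.4635,.2769,.305,2.879);print(arm.get_obs()['torque'])
overlay('side',[],[.465,.29,.2],30,'p7.png',10)
E
```

```text
time_s: 47.45
tcp_pos: [0.4607, 0.2753, 0.3219]
eef_rot: [-0.41, -3.115, -0.0]
force: [0.2, -0.7, -6.7]
opening: 0.0334
finger_force: 62.9
t 47.45 tcp [0.4607 0.2753 0.3219] yaw 2.8801 F [ 0.2 -0.7 -6.7] open 0.0334 | SHIFT units [-0.023  0.023  0.169] SPIN 0.0007
[0.00594243 0.02949145 0.01079841]
```

View pics/p7.png

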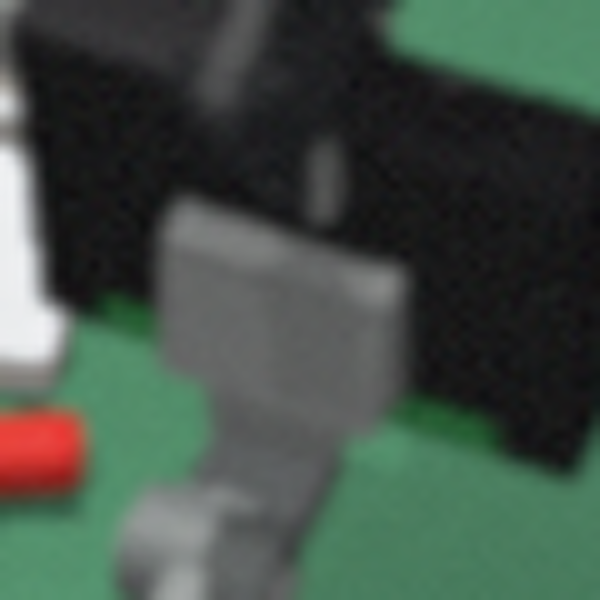

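The tongue is inside the hanger mouth and centred: tongue at x 215–335, mouth at 165–390. I'll continue down and follow the arm as it sinks.

```bash
python3 -m handwheel '[[[0,0.01,0.05],0],[[0,0.01,0.04],0],[[0,0,0.04],0],[[0,0,0],0],[[0,0,0],0]]'
python3 -c "
from h import *
go(.4635,.2769,.305,2.879);print(arm.get_obs()['torque'])"
python3 -m handwheel '[[[0,0,0.03],0],[[0,0,0.03],0],[[0,0,0.03],0],[[0,0,0],0],[[0,0,0],0]]'
python3 -c "
from h import *
go(.4635,.2769,.305,2.879);print(arm.get_obs()['torque'])"
```

```text
time_s: 48.0
tcp_pos: [0.4611, 0.2776, 0.3089]
eef_rot: [-0.409, -3.115, -0.001]
force: [0.3, 2.5, -8.3]
opening: 0.0334
finger_force: 63.0
t 48.0 tcp [0.4611 0.2776 0.3089] yaw 2.8806 F [ 0.3  2.5 -8.3] open 0.0334 | SHIFT units [-0.025 -0.001  0.039] SPIN 0.001
[ 0.64098886 -0.17528451  0.08090111]
time_s: 48.5
tcp_pos: [0.4613, 0.2769, 0.2999]
eef_rot: [-0.41, -3.115, 0.001]
force: [0.9, -0.1, -2.3]
opening: 0.0334
finger_force: 63.4
t 48.5 tcp [0.4613 0.2769 0.2999] yaw 2.8796 F [ 0.9 -0.1 -2.3] open 0.0334 | SHIFT units [-0.021  0.005 -0.051] SPIN 0.0004
[0.02603973 0.02306702 0.01298571]
```

```bash
for i in 1; do
python3 -m handwheel '[[[0,-0.01,0.04],0],[[0,0,0.04],0],[[0,-0.01,0.04],0],[[0,0,0],0],[[0,0,0],0]]' | grep -E 'tcp|force:'
python3 -m handwheel '[[[0,-0.01,0.04],0],[[0,0,0.04],0],[[0,0,0.04],0],[[0,0,0],0],[[0,0,0],0]]'| grep -E 'tcp|force:'
done
python3 -m handwheel '[[[0,0,0],0],[[0,0,0],0],[[0,0,0],0],[[0,0,0],0],[[0,0,0],0]]'| grep -E 'tcp|force:'
python3 -c "
from h import *
go(.4635,.2769,.305,2.879);print(arm.get_obs()['torque'])"
```

```text
tcp_pos: [0.4609, 0.2752, 0.2879]
force: [0.2, -0.9, -2.3]
finger_force: 63.6
tcp_pos: [0.4606, 0.274, 0.2758]
force: [-0.4, -2.1, -1.8]
finger_force: 63.7
tcp_pos: [0.4606, 0.2741, 0.2759]
force: [0.4, -3.3, -1.2]
finger_force: 63.8
t 50.0 tcp [0.4606 0.2741 0.2759] yaw 2.8797 F [ 0.4 -3.3 -1.2] open 0.0332 | SHIFT units [-0.021  0.035 -0.291] SPIN 0.0004
[-0.60538587 -0.1396522  -0.05473858]
```

```bash
python3 -m handwheel '[[[0,-0.015,0.04],0],[[0,0,0.04],0],[[0,0,0.04],0],[[0,0,0],0],[[0,0,0],0]]' | grep -E 'tcp|force:'
python3 -m handwheel '[[[0,-0.005,0.04],0],[[0,0,0.04],0],[[0,0,0],0],[[0,0,0],0],[[0,0,0],0]]'| grep -E 'tcp|force:'
python3 -m handwheel '[[[0,0,0],0],[[0,0,0],0],[[0,0,0],0],[[0,0,0],0],[[0,0,0],0]]'| grep -E 'tcp|force:'
python3 -c "
from h import *
go(.4635,.2769,.305,2.879);print(arm.get_obs()['torque'])"
```

```text
tcp_pos: [0.4602, 0.2732, 0.264]
force: [2.2, 1.2, -0.3]
finger_force: 63.8
tcp_pos: [0.4601, 0.2729, 0.2561]
force: [3.6, 4.3, 0.5]
finger_force: 63.9
tcp_pos: [0.4601, 0.2729, 0.2561]
force: [3.6, 4.4, -0.8]
finger_force: 63.9
t 51.5 tcp [0.4601 0.2729 0.2561] yaw 2.8804 F [ 3.6  4.4 -0.8] open 0.0333 | SHIFT units [-0.023  0.048 -0.489] SPIN 0.0009
[ 1.12781918 -0.90830287  0.01285943]
```

```bash
python3 -m handwheel '[[[-0.01,0.012,0],0],[[0,0,0],0],[[0,0,0],0],[[0,0,0],0],[[0,0,0],0]]' | grep -E 'tcp|force:'
python3 -m handwheel '[[[0,0,0.02],0],[[0,0,0],0],[[0,0,0],0],[[0,0,0],0],[[0,0,0],0]]'| grep -E 'tcp|force:'
python3 -m handwheel '[[[0,0,0],0],[[0,0,0],0],[[0,0,0],0],[[0,0,0],0],[[0,0,0],0]]'| grep -E 'tcp|force:'
python3 -c "
from h import *
go(.4635,.2769,.305,2.879);print(arm.get_obs()['torque'])"
```

```text
tcp_pos: [0.4607, 0.2731, 0.2556]
force: [-4.4, -0.2, -0.2]
finger_force: 63.9
tcp_pos: [0.4611, 0.2731, 0.2539]
force: [-4.4, -0.6, 0.2]
finger_force: 63.9
tcp_pos: [0.4612, 0.2732, 0.2539]
force: [-4.0, -1.0, -0.3]
finger_force: 63.9
t 53.0 tcp [0.4612 0.2732 0.2539] yaw 2.8798 F [-4.  -1.  -0.3] open 0.0336 | SHIFT units [-0.012  0.042 -0.511] SPIN 0.0005
[-0.24552924  1.02990509  0.0847356 ]
```

```bash
python3 -m handwheel '[[[0.005,0,0.01],0],[[0,0,0],0],[[0,0,0],0],[[0,0,0],0],[[0,0,0],0]]' | grep -E 'tcp|force:'
python3 -m handwheel '[[[0,0,0],0],[[0,0,0],0],[[0,0,0],0],[[0,0,0],0],[[0,0,0],0]]' 0.1
python3 -m handwheel '[[[0,0,0],0],[[0,0,0],0],[[0,0,0],0],[[0,0,0],0],[[0,0,0],0]]' 0.6
python3 -m handwheel '[[[0,0,0],0],[[0,0,0],0],[[0,0,0],0],[[0,0,0],0],[[0,0,0],0]]'
python3 - <<'E'
from ov import *
go(.4612,.2732,.38,2.879)
overlay('side',[],[.5,.25,.15],36,'p8.png',8)
E
```

```text
tcp_pos: [0.461, 0.2732, 0.253]
force: [-2.1, -2.7, 0.9]
finger_force: 63.9
time_s: 54.0
tcp_pos: [0.4608, 0.2735, 0.253]
eef_rot: [0.41, 3.115, 0.0]
force: [-0.4, 0.8, -0.3]
opening: 0.0471
finger_force: 0.0
time_s: 54.5
tcp_pos: [0.4607, 0.2734, 0.2529]
eef_rot: [-0.41, -3.115, -0.0]
force: [0.3, -0.6, -0.5]
opening: 0.0686
finger_force: 0.0
time_s: 55.0
tcp_pos: [0.4608, 0.2734, 0.253]
eef_rot: [-0.41, -3.115, -0.0]
force: [0.4, 0.1, 0.9]
opening: 0.0683
finger_force: 0.0
t 55.0 tcp [0.4608 0.2734 0.253 ] yaw 2.88 F [0.4 0.1 0.9] open 0.0683 | SHIFT units [-5.00e-03 -1.00e-03 -1.27e+00] SPIN 0.0006
```

View pics/p8.png

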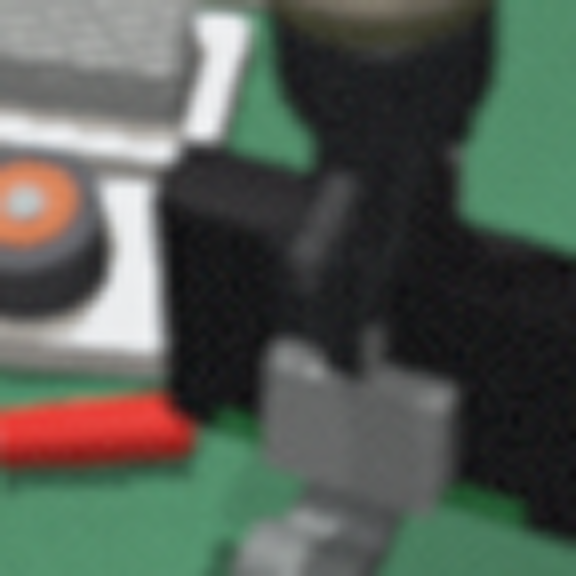

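The panel hangs on the tongue: the hanger at (360,430) covers the tongue, and the fingers are open and clear. I'll lift off, move away towards the switch and check everything before throwing it.

```bash
python3 -m handwheel '[[[0,0,-0.05],0],[[0,0,-0.1],0],[[0,0,-0.2],0],[[0,0,-0.3],0],[[0,0,-0.4],0]]' |grep -E 'tcp|force:'
python3 -m handwheel '[[[0,0,-0.3],0],[[0,0,-0.15],0],[[0,-0.2,0],0],[[0,-0.4,0],0],[[0,-0.4,0],0]]' -1 |grep -E 'tcp|force:'
python3 -m handwheel '[[[0,-0.4,0],0.067],[[0,-0.4,0],0],[[0,-0.4,0],0],[[0,-0.4,0],0],[[0,-0.4,0],0]]' |grep -E 'tcp|force:'
python3 -m handwheel '[[[0,-0.4,0],0],[[0,-0.4,0],0],[[0,-0.4,0],0],[[0,-0.2,0],0],[[0,0,0],0]]' |grep -E 'tcp|force:'
python3 - <<'E'
from ov import *
t={k:arm.grab_frame('top')[k] for k in('camera_matrix','R','t')};s={k:arm.grab_frame('side')[k] for k in('camera_matrix','R','t')}
bt=(250+775/5-.5+.1,115+205/5-.4);bs=(225+237/3.3-.35,120+98/3.3-.35)
print('ball',ray(t,*bt,.1297),ray(s,*bs,.1297))
c=np.array([.593,-.298]);y=-.368;print('exp',c-.0288*np.array([np.cos(y),np.sin(y)]))
go(.50,-.26,.35,2.774)
a=shot('top')['pixels'];b=shot('side')['pixels']
r=lambda c:cv2.resize(c,(400,300),interpolation=cv2.INTER_CUBIC)
cv2.imwrite('pics/p9.png',np.vstack([r(a[110:206,220:348]),r(a[110:206,300:428])]+[]) [:,:,::-1]) if 0 else cv2.imwrite('pics/p9.png',np.vstack([np.hstack([r(a[100:220,225:385]),r(b[170:290,215:375])]),np.hstack([r(a[140:230,180:300]),r(b[130:250,225:385])])])[:,:,::-1])
E
```

```text
tcp_pos: [0.4603, 0.273, 0.3588]
force: [2.0, 0.2, 0.9]
finger_force: 0.0
tcp_pos: [0.4343, 0.1769, 0.4035]
force: [0.4, -1.8, 0.8]
finger_force: 0.0
tcp_pos: [0.3662, -0.0121, 0.4043]
force: [1.2, -0.6, 0.2]
finger_force: 0.0
tcp_pos: [0.316, -0.1437, 0.4037]
force: [0.4, 0.3, 0.7]
finger_force: 0.0
ball [ 0.55917768 -0.28673715  0.1297    ] [ 0.55754038 -0.29318246  0.1297    ]
exp [ 0.5661282 -0.2876392]
t 57.35 tcp [ 0.3173 -0.141   0.4032] yaw 2.7766 F [ 0.3 -0.4  0.5] open -0.0002 | SHIFT units [-2.131 -0.46   0.533] SPIN 0.0017
```

View pics/p9.png

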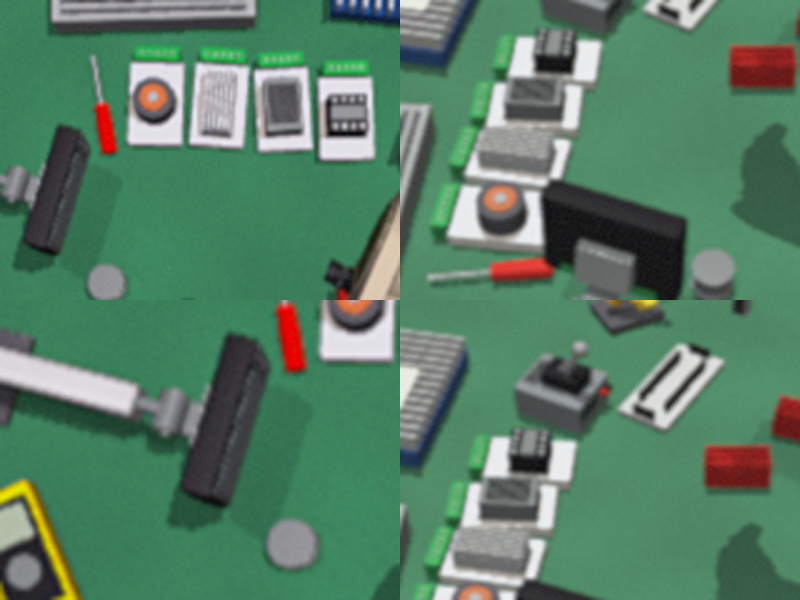

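All four modules sit in their own pockets, seen in the top-left quadrant at (153,100), (218,103), (283,107) and (347,113). The panel hangs on the tongue, and the lever at (580,350) is still off. Next I'll throw the switch.

```bash
python3 -m handwheel '[[[-0.15,-0.03,0],0],[[-0.3,-0.06,0],0],[[-0.35,-0.08,0],0],[[-0.35,-0.08,0],0],[[-0.35,-0.08,0],0]]' |grep -E 'tcp|force:'
python3 -m handwheel '[[[-0.35,-0.08,0],0],[[-0.3,-0.06,0.1],0],[[-0.15,-0.03,0.3],0],[[-0.04,-0.01,0.3],0],[[0,0,0.3],0]]' |grep -E 'tcp|force:'
python3 -m handwheel '[[[0,0,0],0],[[0,0,0],0],[[0,0,0],0],[[0,0,0],0],[[0,0,0],0]]' |grep -E 'tcp|force:'
python3 - <<'E'
from h import *
go(.517,-.273,.19,2.774)
E
```

```text
tcp_pos: [0.4464, -0.227, 0.4028]
force: [0.9, 0.0, 1.7]
finger_force: 0.0
tcp_pos: [0.5178, -0.2735, 0.301]
force: [0.3, 0.7, -0.2]
finger_force: 0.0
tcp_pos: [0.5174, -0.2736, 0.3044]
force: [-0.4, 0.7, 0.4]
finger_force: 0.0
t 58.95 tcp [ 0.5174 -0.2736  0.3044] yaw 2.7747 F [-0.4  0.7  0.4] open 0.0001 | SHIFT units [0.009 0.004 1.144] SPIN 0.0004
```

```bash
python3 -m handwheel '[[[0,0,0.15],0],[[0,0,0.25],0],[[0,0,0.25],0],[[0,0,0.25],0],[[0,0,0.15],0]]' |grep -E 'tcp|force:'
python3 -m handwheel '[[[0,0,0.09],0],[[0,0,0],0],[[-0.05,0,0],0],[[-0.05,0,0],0],[[0,0,0],0]]' |grep -E 'tcp|force:'
python3 -m handwheel '[[[-0.05,0,0],0],[[-0.05,0,0],0],[[-0.05,0,0],0],[[-0.05,0,0],0],[[0,0,0],0]]' |grep -E 'tcp|force:'
python3 -m handwheel '[[[-0.05,0,0],0],[[-0.05,0,0],0],[[-0.05,0,0],0],[[-0.05,0,0],0],[[0,0,0],0]]' |grep -E 'tcp|force:'
python3 -m handwheel '[[[-0.05,0,0],0],[[-0.05,0,0],0],[[-0.05,0,0],0],[0,0],[[0,0,0],0]]' |grep -E 'tcp|force:'
python3 - <<'E'
from h import *
go(.517,-.273,.19,2.774)
E
```

```text
tcp_pos: [0.5166, -0.2732, 0.1965]
force: [-0.4, 0.0, 1.4]
finger_force: 0.0
tcp_pos: [0.5276, -0.2774, 0.19]
force: [-0.1, -0.9, 0.2]
finger_force: 0.0
tcp_pos: [0.5458, -0.2843, 0.1888]
force: [0.6, -0.3, 0.1]
finger_force: 0.0
tcp_pos: [0.5645, -0.2916, 0.1888]
force: [0.1, -0.1, -0.3]
finger_force: 0.0
t 60.95 tcp [ 0.5645 -0.2916  0.1888] yaw 2.7748 F [ 0.1 -0.1 -0.3] open -0.0002 | SHIFT units [ 0.51   0.003 -0.013] SPIN 0.0005invalid input
```

```bash
python3 -m handwheel '[[[-0.05,0,0],0],[[-0.05,0,0],0],[[0,0,0],0],[[0,0,0],0],[[0,0,0],0]]' |grep -E 'tcp|force:'
python3 -m handwheel '[[[-0.05,0,0],0],[[-0.05,0,0],0],[[0,0,0],0],[[0,0,0],0],[[0,0,0],0]]' |grep -E 'tcp|force:'
python3 -m handwheel '[[[-0.03,0,0],0],[[-0.03,0,0],0],[[0,0,0],0],[[0,0,0],0],[[0,0,0],0]]' |grep -E 'tcp|force:'
python3 - <<'E'
from h import *
go(.517,-.273,.19,2.774)
# small printed map of the ball area: side camera, light-grey (ball) pixels
f=shot('side');a=f['pixels'].astype(int)
e=np.array([.933,-.36]);b=np.array([.559,-.289])
for n,s in(('off',0),('on',.0576)):
    q=proj(f,[*(b+e*s),.13]);print(n,q.round(1))
u0,v0=proj(f,[*(b+e*.03),.13]).astype(int)
print(a[v0-10:v0+10,u0-16:u0+14].mean(2).astype(int))
E
```

```text
tcp_pos: [0.5731, -0.295, 0.1889]
force: [0.6, -0.1, -0.7]
finger_force: 0.0
tcp_pos: [0.5826, -0.2986, 0.189]
force: [-0.3, -0.2, -0.8]
finger_force: 0.0
tcp_pos: [0.5868, -0.3002, 0.1886]
force: [-8.0, 3.1, 4.1]
finger_force: 4.5
t 62.45 tcp [ 0.5868 -0.3002  0.1886] yaw 2.7747 F [-8.   3.1  4.1] open 0.0002 | SHIFT units [ 0.749  0.004 -0.011] SPIN 0.0004
off [295.9 149.9]
on [283.1 145.6]
[[110 109 112 111 106  96  89  86  82  69  58  50  38  34  27  29  30  34
   30  26  37  54  73  99 110 111 111 111 110 102]
 [110 109 111 109  98  80  68  74  71  64  54  48  45  37  33  32  31  27
   31  37  54  79  95 107 110 109 111 110 111 109]
 [110 109 110 108  90  68  57  63  62  56  46  45  43  40  34  28  32  29
   25  37  61  91 106 110 111 110 109 110 111 110]
 [109 111 111 108  96  77  63  57  53  45  39  34  36  33  32  33  30  31
   29  41  70  97 109 111 111 110 111 110 109 111]
 [110 111 110 109 105  97  82  65  45  36  28  27  25  31  25  29  29  30
   38  56  83 102 108 111 108 110 111 110 110 110]
 [109 110 110 112 111 109 100  86  68  53  41  31  26  32  28  29  28  31
   49
[... 1096 characters left out ...]
116 104  96  96  95  97
  103 106 111 111 107 111 109 109 110 109 111 112]
 [110 112 110 111 111 108 112 117 133 145 148 146 135 111  99  99 101 103
  107 108 109 109 109 109 109 111 111 109 109 107]
 [111 111 111 111 110 109 117 121 134 143 147 141 121  94  84  94  96  95
   98  99 101 105 110 110 110 111 109 107 104 102]
 [111 110 110 110 111 117 121 122 116 121 117 108  88  64  69  85  94  87
   78  78  81  91  98  99 106 109 108 104 102  99]
 [110 109 110 111 117 124 126 110  98  94  89  73  54  41  55  76  86  80
   68  61  64  70  72  78  86  95  97  98  96  98]
 [112 111 110 114 123 127 117  96  84  77  65  49  33  33  44  63  72  70
   60  59  57  52  48  45  54  65  71  80  89  95]]
```

```bash
python3 -m handwheel '[[[0.1,0,0],0],[[0.2,0,0],0],[[0.2,0,0],0],[[0.1,0,-0.1],0],[[0,0,-0.2],0]]' |grep -E 'tcp|force:'
python3 -m handwheel '[[[0,0,-0.3],0],[[0,0,-0.4],0],[[0,0,-0.3],0],[[0,0,-0.1],0],[[0,0,0],0]]' |grep -E 'tcp|force:'
python3 -m handwheel '[[[0.2,0,0],0],[[0.4,0,0],0],[[0.4,0,0],0],[[0.3,0,0],0],[[0,0,0],0]]' |grep -E 'tcp|force:'
python3 - <<'E'
from h import *
f=shot('side','end.png');a=f['pixels'].astype(float)
for n,q in(('off',(295.9,149.9)),('on',(283.1,145.6))):
    u,v=map(round,q);print(n,a[v-2:v+3,u-2:u+3].mean((0,1)).round())
s0=cv2.imread('pics/side0.png')[:,:,::-1].astype(float)
print('start off',s0[148:153,294:299].mean((0,1)).round(),'start on',s0[144:149,281:286].mean((0,1)).round())
# compare with the check picture's scene: panel and modules unchanged
go(.517,-.273,.19,2.774)
E
```

```text
tcp_pos: [0.5306, -0.2788, 0.2187]
force: [-0.3, -0.5, 0.6]
finger_force: 0.0
tcp_pos: [0.5329, -0.2794, 0.3315]
force: [-0.3, 0.6, -0.7]
finger_force: 0.0
tcp_pos: [0.4075, -0.2317, 0.3278]
force: [0.7, 0.0, 0.4]
finger_force: 0.0
off [ 81. 139. 105.]
on [122. 131. 126.]
start off [121. 127. 123.] start on [ 78. 134. 101.]
t 64.05 tcp [ 0.4091 -0.2322  0.3281] yaw 2.7739 F [ 0.7 -0.4  0.8] open 0.0002 | SHIFT units [-1.155  0.007  1.38 ] SPIN -0.0001
```

Run:
```python
from h import *
p=cv2.imread('pics/p9.png')[:,:,::-1].astype(float)
r=lambda c:cv2.resize(c,(400,300),interpolation=cv2.INTER_CUBIC).astype(float)
a=shot('top')['pixels'];b=shot('side')['pixels']
A=np.abs(r(a[100:220,225:385])-p[:300,:400]).max(2);B=np.abs(r(b[170:290,215:375])-p[:300,400:]).max(2)
print('modules top',(A[60:160,120:380]>50).sum(),'panel top',(A[120:260,:120]>50).sum(),'side',(B>50).sum())
```

```text
modules top 0 panel top 0 side 164
```

```bash
python3 -c "
from h import *
print(arm.finish_job())"
```

```text
the job is handed in; nothing more can be done
None
```

I handed the job in at about 64 s: all four modules are home in their own sockets, the panel hangs released on the settled spring arm, and the main switch is on. I confirmed this by camera, but the hand-in returned no verdict.

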